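Set the slotted valve bracket to the red mark and tighten it

TASK

On the sloping test stand, slide the slotted bracket with the brass valve along until its white pointer stands on the middle of the red mark (not the blue one). Then tighten both black hand knobs by turning them clockwise fully home, with the pointer still on the red mark. Leave the other parts on the bench where they are.

Things in the scene. Friction and masses are not known exactly. Their poses are not given: they have to be found in the camera images.
- stand: fixed test stand on the bench: dark base 160 x 350 mm with a dark panel 150 (up the slope) x 360 mm sloping at 30 degrees, low edge away from the robot. Origin at the base's underside centre on the table; z up, y along the slots. The centre of the panel's face is 62 mm above the origin
- bracket_grip (a point): grip point in the middle of the bracket's brass valve block, 34 mm above the panel. Block: 32 mm wide along y (grip it across y), 44 mm along x, from 8 to 52 mm above the panel; round black cap on it, 26 mm across, up to 64 mm. Axes: x down the slope, y along the slots (sliding direction, level), z the panel's normal, tilted 30 degrees from vertical away from the robot
- pointer (a point): tip of the white pointer at the lower edge of the bracket plate, in the middle of its length; 41 mm down the slope from the block's centre; same axes as bracket_grip
- bracket (a joint): how far the bracket has slid from its middle position along its y axis, in m, -0.038 to 0.038 (end stops); starts within 0.007 of the middle; about 3 N of friction, stays where left. Aluminium plate 64 x 312 mm, upper face 8 mm above the panel, a 12 mm slot each side of the valve block
- red_mark: red strip on the panel just below the lower edge of the bracket plate, 8 mm wide along the slots, 20 mm up the slope, 2 mm thick; origin at its centre on the panel face; y along the slots, z up. Lies 18 to 30 mm to one side or the other of the middle. Pointer is on the mark when its y in this frame is 0
- blue_mark: blue strip like the red one, on the other side of the middle: the position for another model, not wanted now
- knob_left_grip (a point): grip point on the axis of the left hand knob (on the +y side of the valve), 38 mm above the panel. Black bar 11 mm thick (its y), 44 mm long (its x), 17 to 48 mm above the panel, on a hub 30 mm across. z = knob axis = panel's normal, tilted 30 degrees from vertical away from the robot; x, y turn with the knob. Its fixed stud is 104 mm from the slots' middle; the bracket slides under it
- knob_left (a joint): turn of the left knob in rad: 0 = loose (bar pointing up and down the slope), grows as it is turned clockwise seen from above; a firm stop at 1.40 = fully tight. Friction about 0.08 N m; it stays where left. Starts between 0 and 0.25. Turning it does not shift the bracket
- knob_right_grip (a point): grip point on the axis of the right hand knob (on the -y side of the valve), 38 mm above the panel. Black bar 11 mm thick (its y), 44 mm long (its x), 17 to 48 mm above the panel, on a hub 30 mm across. z = knob axis = panel's normal, tilted 30 degrees from vertical away from the robot; x, y turn with the knob. Its fixed stud is 104 mm from the slots' middle; the bracket slides under it
- knob_right (a joint): turn of the right knob in rad: 0 = loose (bar pointing up and down the slope), grows as it is turned clockwise seen from above; a firm stop at 1.40 = fully tight. Friction about 0.08 N m; it stays where left. Starts between 0 and 0.25. Turning it does not shift the bracket
- valve: bystander: spare valve, loose, about 60 mm tall with a 42 mm square grey base; origin at the centre of its underside
- pump: bystander: small spare pump, loose, upright, 65 mm across and 93 mm tall; origin at the centre of its underside
- blower: bystander: small spare blower, loose, flat silver scroll 76 mm across with a black motor, 44 mm tall; origin at the centre of its underside
- jar: bystander: glass jar with steel cap, loose, 60 mm across, 70 mm tall; origin at the centre of its underside
- board: bystander: green circuit board, loose, lying flat, 75 x 110 mm, 26 mm tall over its parts; origin at its centre underneath
- screwdriver: bystander: loose screwdriver lying along its own x axis, about 200 mm long; origin at its underside

How it is judged:
By the outcome, as a careful person would: the job done as asked, in the order asked, and still so for the second after the job is handed in, with the robot touching nothing.
It also fails if it takes over 58 s, if anything falls off the work surface, if the arm or the gripper's body presses on something with over 40 N, if the wrist force passes 120 N, or if a joint passes its speed limit or range.

ROBOT

A 6-joint arm with a two-finger parallel gripper is mounted at the origin on the work surface. World frame = base frame: x ahead of the robot, y to its left, z up, the work surface at z = 0. Lengths are in m, angles in rad, forces in N, time in s.
With the tool pointing down it reaches from about 0.3 to 0.775 m from the base axis. Payload 14.6 kg.
Tool frame: the origin (TCP) lies on the front face of the gripper's body, between the roots of the fingers; the fingertips stand 97 mm ahead of it and the grasp point (between the pads) lies 78 mm ahead of it; z points along the fingers, y is the direction in which the jaws open and shut (so a half turn about z gives the same grasp; the last joint's range is limited). The gripper opens to 94 mm and grips with 3 to 60 N. Pads are 16 mm wide; open, the fingers measure 119 mm over their backs; the gripper's body (75 mm by 177 mm) begins 78 mm behind the grasp point.
Start: joints at [1.137, 0.3, 1.521, -0, 1.321, -0.067], TCP at [0.197, 0.513, 0.303] pointing down, gripper open.
Joint ranges: [-3.03, 3.03], [-0.79, 2.21], [0.23, 2.52], [-1.04, 4.18], [0, 3.07], [-2.55, 2.55]. Speed limits (rad/s): [2.22, 2.22, 2.57, 3.14, 3.14, 3.14].

INTERFACE

Orientations are given as [roll, pitch, yaw] about the fixed x, y, z axes, in that order (R = Rz(yaw) Ry(pitch) Rx(roll)).
In Python, from station import ctrl gives the robot as it stands. The module is installed in compiled form; this text tells all that it offers.
- The arm moves only by the shell command python3 -m pendant 'ROWS' [FORCE]. ROWS is JSON, a list of rows, each an object of numbers: "rx", "ry", "rz": the turn, a rotation vector about the tool's x, y, z each as a share of 4 degrees, from -1 to 1; "tx", "ty", "tz": the shift along the tool's x, y, z each as a share of 0.04 m, from -1 to 1; "grip": the gripper command: -1 is fully open, 1 is shut, values between are in proportion. A call has 1 to 8 rows; each row shifts and turns the pose as measured when the row begins, along the tool's axes as they then stand; what a row does not reach is not made up. A row lasts 1/12 s, in which the tool goes at most 41.7 mm and 7.16 degrees, less where a joint would pass 70% of its speed; a pose out of reach is approached as far as the arm can. A call with a number of a shift or a turn outside -1 to 1 is refused whole. A call with a gripper value outside its range is refused whole. The fingers move at their own pace and stop on an object; FORCE is the grip in N (left out, the last holds). Time passes only in rows, so rows that do not move let the fingers close. It gives the time, the measured TCP pose, the force and the opening at its end, in the units of the state.
- ctrl.get_obs(): the state, without advancing time (a new reading comes with each control period).
- ctrl.camera(name): name is "side" or "top"; returns a dict with "pixels" (384x512x3 uint8, blue, green, red), "fx", "fy", "cx", "cy" (pixels), "world_from_camera" (4x4, takes a point from camera to world coordinates). Camera axes: x right, y up, looking along -z (the intrinsics and any distortion apply to the point x, -y, -z); pixel columns grow to the right and rows downward; lengths in m; the calibration is good to about 2 mm. A picture is of the moment at which its call begins. There is no depth.
- ctrl.hand_in(): hands the job in, once; it reports no verdict.
The state is a dict: "time_s": time; "qpos": joint angles; "joint_vel": joint speeds; "tau": joint torques, N m; "ee_pos": TCP position; "eef_rot": TCP orientation; "force": force on the tool from outside, world axes, zero at the start; "moment": the same for the moment, N m; "grip_width": finger opening in m.
Only numpy, scipy, OpenCV 4.12 (cv2) and the standard library are available. Lean on these libraries where they do the work, as an engineer would, in place of code of your own. Each camera call takes 0.05 s, during which the arm holds its last target.

## Working session

There is one attempt and no reset: what is moved stays moved. The work goes in short steps, Python scripts to look and compute and a shell command to move; the robot and the scene stay as the last step left them, time stands still between calls to the robot, and variables do not carry over. Pictures are saved under pics/ and viewed, and the job is handed in when it is done.

```bash
mkdir -p pics
python3 - <<'E'
from station import ctrl
import cv2,json,numpy as np,pickle
print(ctrl.get_obs())
for n in("side","top"):
    c=ctrl.camera(n); cv2.imwrite(f"pics/{n}0.png",c["pixels"]); pickle.dump(c,open(f"{n}0.pkl","wb"))
    print({k:v for k,v in c.items() if k!="pixels"})
E
```

```text
{'time_s': 0.0, 'qpos': array([ 1.13741364e+00,  3.00470620e-01,  1.52161847e+00,  1.20624299e-05,
        1.32071885e+00, -6.66141172e-02]), 'joint_vel': array([ 8.43171701e-04,  7.51300274e-04,  3.11463905e-04, -4.90761935e-05,
       -7.63378676e-04, -1.17111753e-03]), 'tau': array([-2.81206761e-03, -5.31792963e+01, -3.52740705e+01,  7.06576556e-02,
        2.44012027e-02, -7.07105005e-05]), 'ee_pos': array([0.19716867, 0.51326598, 0.30207072]), 'eef_rot': array([-3.14038084e+00, -9.25527934e-05,  2.77482104e+00]), 'force': array([ 1.0810834 , -0.19700279, -0.50505217]), 'moment': array([-0.03745917,  0.010666  , -0.00820399]), 'grip_width': 0.09408580369159822}
{'fx': 362.4774661547192, 'fy': 362.4774661547192, 'cx': 252.44181248520078, 'cy': 190.66416527076296, 'world_from_camera': array([[ 0.81894751,  0.41592577, -0.39538681,  0.23545189],
       [-0.57385221,  0.58835644, -0.56967564, -0.41963185],
       [-0.00431441,  0.69342804,  0.72051297,  0.66160802],
       [ 0.        ,  0.        ,  0.        ,  1.        ]])}
{'fx': 367.10218949188555, 'fy': 367.10218949188555, 'cx': 254.6518438366581, 'cy': 190.3817932309734, 'world_from_camera': array([[-6.60814352e-04,  9.82888076e-01, -1.84202589e-01,
         3.94857617e-01],
       [-9.99031664e-01,  7.45456773e-03,  4.33608465e-02,
         6.23497347e-02],
       [ 4.39920096e-02,  1.84052873e-01,  9.81931384e-01,
         9.01759528e-01],
       [ 0.00000000e+00,  0.00000000e+00,  0.00000000e+00,
         1.00000000e+00]])}
```

View pics/side0.png

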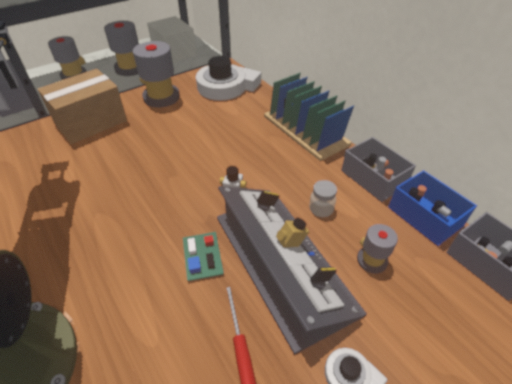

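View pics/top0.png

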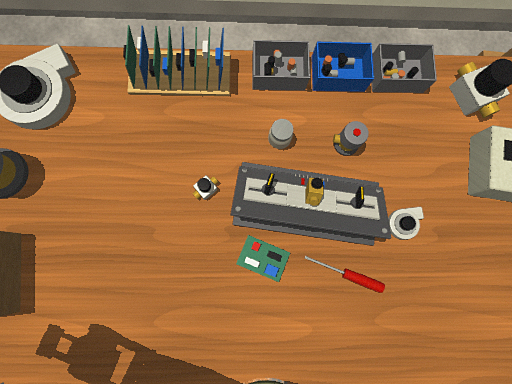

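Run:
```python
import cv2,pickle
im=pickle.load(open("top0.pkl","rb"))["pixels"]
cv2.imwrite("pics/top0c.png",cv2.resize(im[155:250,225:395],None,fx=4.7,fy=4.7,interpolation=cv2.INTER_CUBIC))
im=pickle.load(open("side0.pkl","rb"))["pixels"]
cv2.imwrite("pics/side0c.png",cv2.resize(im[170:350,210:370],None,fx=3.3,fy=3.3,interpolation=cv2.INTER_CUBIC))
```

```text
(no output)
```

View pics/top0c.png

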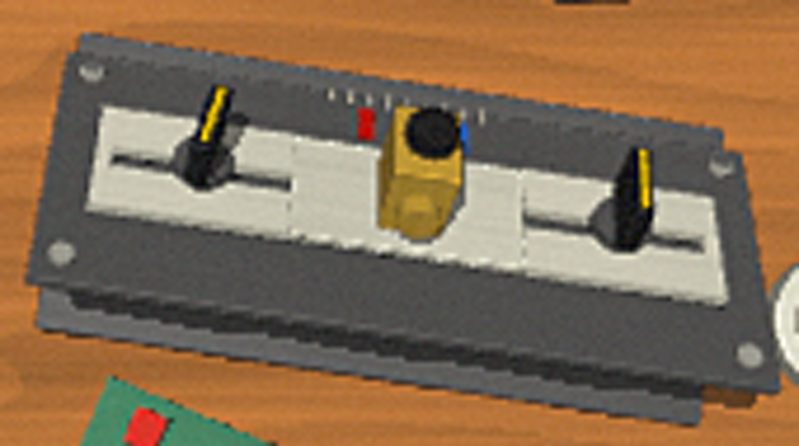

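View pics/side0c.png

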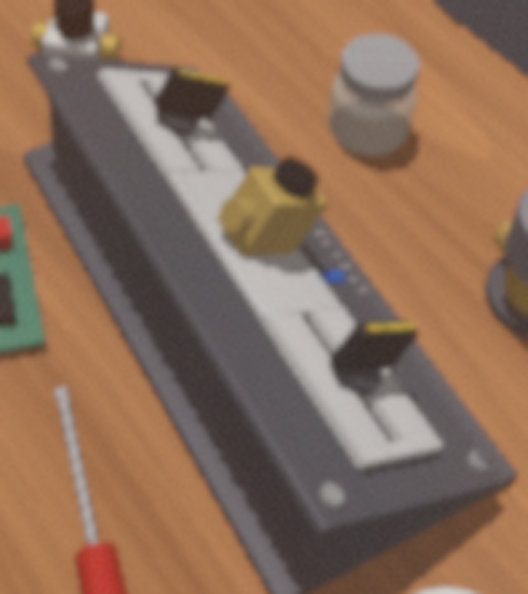

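Top crop shows the red mark at (366,124), left (+y) of the valve; blue at (463,135) to the right, half hidden; left knob bar at (212,120), right at (640,180). Fitting the stand pose from corners in both views.

```bash
cat > h.py <<'E'
import numpy as np,pickle,cv2
from scipy.optimize import least_squares
C={n:pickle.load(open(n+"0.pkl","rb")) for n in("top","side")}
def proj(c,P):
    T=np.linalg.inv(c["world_from_camera"]); p=T[:3,:3]@P+T[:3,3]
    return np.array([c["fx"]*p[0]/-p[2]+c["cx"],c["fy"]*p[1]/p[2]+c["cy"]])
s,co=np.sin(np.pi/6),np.cos(np.pi/6)
def panelR(yaw):
    Rz=np.array([[np.cos(yaw),-np.sin(yaw),0],[np.sin(yaw),np.cos(yaw),0],[0,0,1]])
    return Rz@np.array([[co,0,s],[0,1,0],[-s,0,co]])
def world(q,pp):  # panel coords -> world ; q=x,y,yaw
    return np.array([q[0],q[1],.062])+panelR(q[2])@np.array(pp)
E
cat > fit.py <<'E'
from h import *
TO=lambda u,v:((u+.5)/4.7-.5+225,(v+.5)/4.7-.5+155)
SO=lambda u,v:((u+.5)/3.3-.5+210,(v+.5)/3.3-.5+170)
# params x,y,yaw,xs,d,red,blue, dut,dvt,dus,dvs
def obs(p):
    x,y,w,xs,d,r,b=p[:7]
    L=[("top",(72,52),(.075,.18,0)),("top",(742,152),(.075,-.18,0)),("top",(27,282),(-.075,.18,0)),("top",(778,392),(-.075,-.18,0)),
    ("side",(28,60),(-.075,.18,0)),("side",(322,530),(-.075,-.18,0)),("side",(513,475),(.075,-.18,0)),
    ("top",(105,107),(xs+.032,d+.156,.008)),("top",(87,210),(xs-.032,d+.156,.008)),("top",(715,197),(xs+.032,d-.156,.008)),("top",(727,303),(xs-.032,d-.156,.008)),
    ("side",(100,70),(xs-.032,d+.156,.008)),("side",(362,467),(xs-.032,d-.156,.008)),("side",(440,447),(xs+.032,d-.156,.008)),
    ("top",(215,115),(xs,.104,.048)),("top",(645,178),(xs,-.104,.048)),("side",(389,329),(xs,-.104,.048)),("side",(203,78),(xs,.104,.048)),
    ("top",(433,133),(xs,d,.064)),("side",(296,177),(xs,d,.064)),
    ("top",(366,124),(xs+.042,r,.002)),("side",(335,275),(xs+.042,b,.002))]
    out=[]
    for n,uv,pp in L:
        o=(TO if n=="top" else SO)(*uv)
        off=p[7:9] if n=="top" else p[9:11]
        out.append((proj(C[n],world(p,pp))+off-o))
    return np.array(out)
f=lambda p:np.r_[obs(p).ravel(),np.array(p[7:])/1.0]
S=least_squares(f,[.45,0,0,0,0,.02,-.02,0,0,0,0],loss="soft_l1",x_scale=[.01]*7+[1]*4)
np.set_printoptions(suppress=True,precision=4)
print(S.x); print(np.round(obs(S.x),1).tolist())
np.save("q.npy",S.x)
E
python3 fit.py
```

```text
[ 0.5304 -0.1057 -0.1428  0.0001  0.0005  0.0218 -0.0286  0.3745 -0.2288
  0.107   0.3009]
[[-1.0, 0.0], [0.3, 0.3], [-0.3, -0.6], [1.3, -0.2], [-0.1, -2.3], [0.8, 0.4], [-1.4, 2.3], [-0.3, 0.2], [0.2, -1.0], [-0.5, 0.5], [0.2, -0.6], [-0.0, 0.0], [0.7, -0.8], [0.6, 0.1], [-0.4, 0.4], [-0.2, 0.7], [-0.1, -0.0], [-0.6, 0.0], [0.6, -1.3], [1.1, -1.6], [-0.1, 3.6], [-4.2, 1.0]]
```

```bash
sed -i 's/xs+.042/xs+.052/g' fit.py; python3 fit.py
python3 - <<'E'
from h import *
from station import ctrl
q=np.load("q.npy");R=panelR(q[2]);np.set_printoptions(suppress=True,precision=4)
from scipy.spatial.transform import Rotation as Ro
# tool: z=-normal ; y along ±panel y
o=ctrl.get_obs();T=Ro.from_euler("xyz",o["eef_rot"]).as_matrix()
print("tool axes",T.T)
for sg in(1,-1):
    y=R[:,1]*sg; z=-R[:,2]; x=np.cross(y,z); G=np.c_[x,y,z]
    print(sg,"rotvec in tool deg",np.degrees(Ro.from_matrix(T.T@G).as_rotvec()),"euler",Ro.from_matrix(G).as_euler("xyz"))
g=world(q,(q[3],q[4],.034)); print("grip",g,"tcp grasp",g+R[:,2]*.078,"tcp above",g+R[:,2]*.178)
E
```

```text
[ 0.5304 -0.1057 -0.1427 -0.0001  0.0005  0.0218 -0.0281  0.3607 -0.2029
  0.1096  0.326 ]
[[-1.0, 0.1], [0.3, 0.3], [-0.3, -0.6], [1.3, -0.2], [-0.1, -2.2], [0.9, 0.4], [-1.4, 2.4], [-0.3, 0.3], [0.2, -0.9], [-0.5, 0.5], [0.2, -0.5], [-0.1, 0.1], [0.6, -0.8], [0.5, 0.1], [-0.4, 0.5], [-0.2, 0.8], [-0.2, -0.0], [-0.6, 0.0], [0.6, -1.2], [1.0, -1.6], [-0.1, 0.6], [-1.1, 0.6]]
tool axes [[-0.9335  0.3586  0.0001]
 [ 0.3586  0.9335 -0.001 ]
 [-0.0004 -0.0009 -1.    ]]
1 rotvec in tool deg [  3.3038  29.8629 -12.5594] euler [ 3.1416 -0.5236  2.9989]
-1 rotvec in tool deg [ 43.3418  -4.795  161.812 ] euler [ 3.1416  0.5236 -0.1427]
grip [ 0.5472 -0.1076  0.0915] tcp grasp [ 0.5858 -0.1131  0.159 ] tcp above [ 0.6353 -0.1202  0.2456]
```

```bash
cat > go.py <<'E'
# usage: go.py px py h theta_deg rows ; panel coords of grasp point (mm), theta=cw turn seen from above (deg)
import sys
from h import *
from station import ctrl
from scipy.linalg import logm
from scipy.spatial.transform import Rotation as Ro
q=np.load("q.npy");R=panelR(q[2]);np.set_printoptions(suppress=True,precision=3)
o=ctrl.get_obs()
T=np.eye(4);T[:3,:3]=Ro.from_euler("xyz",o["eef_rot"]).as_matrix();T[:3,3]=o["ee_pos"]
pg=R.T@(T[:3,3]+T[:3,2]*.078-np.array([q[0],q[1],.062]))*1e3
B=R@np.array([[-1,0,0],[0,1,0],[0,0,-1.]]).T
rel=Ro.from_matrix(B.T@T[:3,:3]).as_rotvec(degrees=True)
print("t %.2f grasp panel mm"%o["time_s"],pg,"rel rotvec deg (tool z = cw)",rel,"w %.4f"%o["grip_width"],"F(panel)",R.T@o["force"],"M(panel)",R.T@o["moment"])
if len(sys.argv)>5:
    a=[float(v) for v in sys.argv[1:6]]
    G=np.eye(4);G[:3,:3]=B@Ro.from_euler("z",a[3],degrees=True).as_matrix()
    G[:3,3]=world(q,(a[0]/1e3,a[1]/1e3,a[2]/1e3))-G[:3,2]*.078
    X=np.real(logm(np.linalg.inv(T)@G))/a[4]
    w=np.degrees([X[2,1],X[0,2],X[1,0]])
    print("per row t:",X[:3,3]/.04,"r:",w/4)
E
python3 go.py 0 0.5 134 0 24
```

```text
t 0.10 grasp panel mm [-442.967  565.224  -68.516] rel rotvec deg (tool z = cw) [ -3.304 -29.863  12.559] w 0.0940 F(panel) [-0.536  0.831 -0.664] M(panel) [ 0.079  0.033 -0.015]
per row t: [-0.612 -0.524 -0.097] r: [ 0.034  0.311 -0.131]
```

```bash
python3 -m pendant '[{"tx":-0.61,"ty":-0.52,"tz":-0.15,"rx":0.03,"ry":0.31,"rz":-0.13,"grip":-1},{"tx":-0.61,"ty":-0.52,"tz":-0.15,"rx":0.03,"ry":0.31,"rz":-0.13,"grip":-1},{"tx":-0.61,"ty":-0.52,"tz":-0.15,"rx":0.03,"ry":0.31,"rz":-0.13,"grip":-1},{"tx":-0.61,"ty":-0.52,"tz":-0.15,"rx":0.03,"ry":0.31,"rz":-0.13,"grip":-1},{"tx":-0.61,"ty":-0.52,"tz":-0.15,"rx":0.03,"ry":0.31,"rz":-0.13,"grip":-1},{"tx":-0.61,"ty":-0.52,"tz":-0.15,"rx":0.03,"ry":0.31,"rz":-0.13,"grip":-1},{"tx":-0.61,"ty":-0.52,"tz":-0.15,"rx":0.03,"ry":0.31,"rz":-0.13,"grip":-1},{"tx":-0.61,"ty":-0.52,"tz":-0.15,"rx":0.03,"ry":0.31,"rz":-0.13,"grip":-1}]'; python3 go.py 0 0.5 134 0 16
```

```text
time_s: 0.77
ee_pos: [0.3306, 0.2856, 0.3339]
eef_rot: [-3.127, -0.183, 2.858]
force: [1.0, -0.5, 0.6]
grip_width: 0.0939
t 0.77 grasp panel mm [-329.411  359.75    35.254] rel rotvec deg (tool z = cw) [ -1.957 -19.397   7.736] w 0.0939 F(panel) [ 0.604 -0.311  1.037] M(panel) [-0.003 -0.054  0.01 ]
per row t: [-0.615 -0.519 -0.073] r: [ 0.031  0.303 -0.121]
```

Tracks perfectly. Continue.

```bash
R='x'; python3 -m pendant '[{"tx":-0.61,"ty":-0.52,"tz":-0.1,"rx":0.03,"ry":0.31,"rz":-0.12,"grip":-1},{"tx":-0.61,"ty":-0.52,"tz":-0.1,"rx":0.03,"ry":0.31,"rz":-0.12,"grip":-1},{"tx":-0.61,"ty":-0.52,"tz":-0.1,"rx":0.03,"ry":0.31,"rz":-0.12,"grip":-1},{"tx":-0.61,"ty":-0.52,"tz":-0.1,"rx":0.03,"ry":0.31,"rz":-0.12,"grip":-1},{"tx":-0.61,"ty":-0.52,"tz":-0.1,"rx":0.03,"ry":0.31,"rz":-0.12,"grip":-1},{"tx":-0.61,"ty":-0.52,"tz":-0.1,"rx":0.03,"ry":0.31,"rz":-0.12,"grip":-1},{"tx":-0.61,"ty":-0.52,"tz":-0.1,"rx":0.03,"ry":0.31,"rz":-0.12,"grip":-1},{"tx":-0.61,"ty":-0.52,"tz":-0.1,"rx":0.03,"ry":0.31,"rz":-0.12,"grip":-1}]'; python3 go.py 0 0.5 134 0 8
```

```text
time_s: 1.43
ee_pos: [0.4846, 0.0628, 0.3164]
eef_rot: [-3.132, -0.366, 2.929]
force: [-0.4, -0.0, 0.4]
grip_width: 0.094
t 1.43 grasp panel mm [-174.977  161.473  108.678] rel rotvec deg (tool z = cw) [-1.194 -8.997  3.65 ] w 0.0940 F(panel) [-0.524 -0.071  0.13 ] M(panel) [-0.01  -0.174  0.003]
per row t: [-0.606 -0.48  -0.041] r: [ 0.037  0.281 -0.114]
```

```bash
python3 -m pendant '[{"tx":-0.61,"ty":-0.48,"tz":-0.05,"rx":0.04,"ry":0.28,"rz":-0.11,"grip":-1},{"tx":-0.61,"ty":-0.48,"tz":-0.05,"rx":0.04,"ry":0.28,"rz":-0.11,"grip":-1},{"tx":-0.61,"ty":-0.48,"tz":-0.05,"rx":0.04,"ry":0.28,"rz":-0.11,"grip":-1},{"tx":-0.61,"ty":-0.48,"tz":-0.05,"rx":0.04,"ry":0.28,"rz":-0.11,"grip":-1},{"tx":-0.61,"ty":-0.48,"tz":-0.05,"rx":0.04,"ry":0.28,"rz":-0.11,"grip":-1},{"tx":-0.61,"ty":-0.48,"tz":-0.05,"rx":0.04,"ry":0.28,"rz":-0.11,"grip":-1},{"tx":-0.61,"ty":-0.48,"tz":-0.05,"rx":0.04,"ry":0.28,"rz":-0.11,"grip":-1},{"tx":-0.61,"ty":-0.48,"tz":-0.05,"rx":0.04,"ry":0.28,"rz":-0.11,"grip":-1},{"grip":-1}]'|| true; python3 go.py 0 0.5 134 0 1
```

```text
t 1.43 grasp panel mm [-174.977  161.473  108.678] rel rotvec deg (tool z = cw) [-1.194 -8.997  3.65 ] w 0.0940 F(panel) [-0.524 -0.071  0.13 ] M(panel) [-0.01  -0.174  0.003]
per row t: [-4.849 -3.837 -0.326] r: [ 0.299  2.249 -0.913]$[8]: bad value
```

Nine rows; redo with eight.

```bash
python3 -m pendant '[{"tx":-0.61,"ty":-0.48,"tz":-0.05,"rx":0.04,"ry":0.28,"rz":-0.11,"grip":-1},{"tx":-0.61,"ty":-0.48,"tz":-0.05,"rx":0.04,"ry":0.28,"rz":-0.11,"grip":-1},{"tx":-0.61,"ty":-0.48,"tz":-0.05,"rx":0.04,"ry":0.28,"rz":-0.11,"grip":-1},{"tx":-0.61,"ty":-0.48,"tz":-0.05,"rx":0.04,"ry":0.28,"rz":-0.11,"grip":-1},{"tx":-0.61,"ty":-0.48,"tz":-0.05,"rx":0.04,"ry":0.28,"rz":-0.11,"grip":-1},{"tx":-0.61,"ty":-0.48,"tz":-0.05,"rx":0.04,"ry":0.28,"rz":-0.11,"grip":-1},{"tx":-0.61,"ty":-0.48,"tz":-0.05,"rx":0.04,"ry":0.28,"rz":-0.11,"grip":-1},{"tx":-0.61,"ty":-0.48,"tz":-0.05,"rx":0.04,"ry":0.28,"rz":-0.11,"grip":-1}]'; python3 go.py 0 0.5 134 0 1
```

```text
time_s: 2.1
ee_pos: [0.6428, -0.1336, 0.2438]
eef_rot: [-3.141, -0.534, 2.998]
force: [0.6, -0.1, 1.4]
grip_width: 0.0942
t 2.10 grasp panel mm [  8.052 -11.603 137.007] rel rotvec deg (tool z = cw) [-0.022  0.593  0.049] w 0.0942 F(panel) [-0.172 -0.026  1.479] M(panel) [ 0.001 -0.201  0.025]
per row t: [0.221 0.303 0.076] r: [ 0.006 -0.148 -0.012]
```

```bash
python3 -m pendant '[{"tx":0.22,"ty":0.3,"tz":0.08,"ry":-0.15,"grip":-1},{"grip":-1}]'; python3 go.py 0 0.5 84 0 4
python3 - <<'E'
from station import ctrl
import cv2
for n,(x,y,w,h) in {"top":(200,120,200,150),"side":(190,140,200,200)}.items():
    im=ctrl.camera(n)["pixels"]
    cv2.imwrite(f"pics/{n}1.png",cv2.resize(im[y:y+h,x:x+w],None,fx=3,fy=3,interpolation=cv2.INTER_CUBIC))
E
```

```text
t 2.10 grasp panel mm [  8.052 -11.603 137.007] rel rotvec deg (tool z = cw) [-0.022  0.593  0.049] w 0.0942 F(panel) [-0.172 -0.026  1.479] M(panel) [ 0.001 -0.201  0.025]
per row t: [0.054 0.076 0.332] r: [ 0.001 -0.037 -0.003]$[0]: bad value
```

View pics/top1.png

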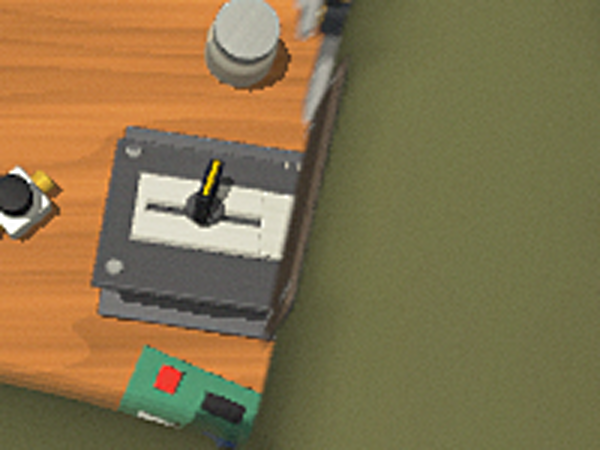

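View pics/side1.png

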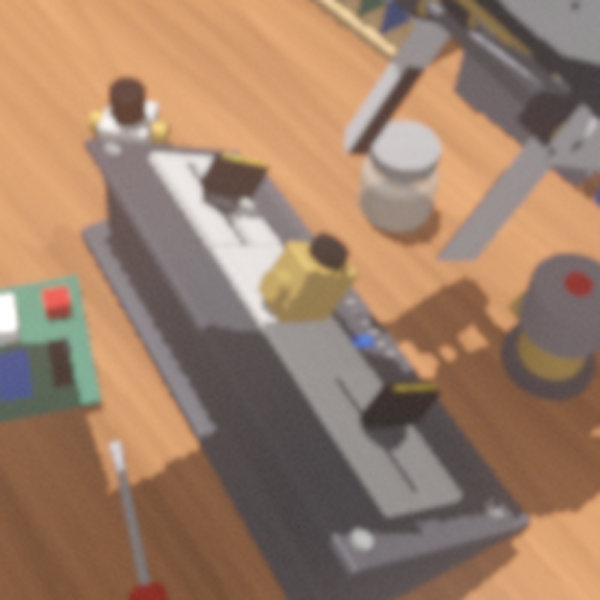

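The call was refused (it seems every key must be there), so the arm hasn't moved; the side view shows fingers straddling the valve's normal (top view is blocked by the arm). All keys now.

```bash
python3 -m pendant '[{"tx":0.22,"ty":0.3,"tz":0.08,"rx":0,"ry":-0.15,"rz":0,"grip":-1},{"tx":0,"ty":0,"tz":0,"rx":0,"ry":0,"rz":0,"grip":-1}]'; python3 go.py 0 0.5 84 0 4
```

```text
time_s: 2.37
ee_pos: [0.6354, -0.1227, 0.2381]
eef_rot: [3.141, -0.533, 2.994]
force: [-0.4, 0.3, 0.6]
grip_width: 0.0941
t 2.37 grasp panel mm [  3.304  -1.645 127.646] rel rotvec deg (tool z = cw) [-0.191  0.534  0.265] w 0.0941 F(panel) [-0.657  0.27   0.29 ] M(panel) [ 0.02  -0.157 -0.   ]
per row t: [0.024 0.015 0.273] r: [ 0.012 -0.033 -0.017]
```

```bash
python3 -m pendant '[{"tx":0.03,"ty":0.02,"tz":0.4,"rx":0.01,"ry":-0.04,"rz":-0.02,"grip":-1},{"tx":0.03,"ty":0.02,"tz":0.4,"rx":0.01,"ry":-0.04,"rz":-0.02,"grip":-1},{"tx":0.03,"ty":0.02,"tz":0.4,"rx":0.01,"ry":-0.04,"rz":-0.02,"grip":-1},{"tx":0,"ty":0,"tz":0.3,"rx":0,"ry":0,"rz":0,"grip":-1},{"tx":0,"ty":0,"tz":0,"rx":0,"ry":0,"rz":0,"grip":-1}]'; python3 go.py 0 0.5 34 0 2
```

```text
time_s: 2.78
ee_pos: [0.601, -0.1137, 0.1892]
eef_rot: [3.141, -0.521, 3.001]
force: [-0.8, 0.8, -1.0]
grip_width: 0.0941
t 2.78 grasp panel mm [-1.852  2.064 67.639] rel rotvec deg (tool z = cw) [ 0.031 -0.166 -0.108] w 0.0941 F(panel) [-0.312  0.712 -1.281] M(panel) [ 0.009 -0.236  0.005]
per row t: [-0.025 -0.02   0.421] r: [-0.004  0.021  0.013]
```

Run:
```python
from station import ctrl
import cv2
for n,(x,y,w,h) in {"side":(190,140,200,200)}.items():
    im=ctrl.camera(n)["pixels"]
    cv2.imwrite(f"pics/{n}2.png",cv2.resize(im[y:y+h,x:x+w],None,fx=3,fy=3,interpolation=cv2.INTER_CUBIC))
```

```text
(no output)
```

View pics/side2.png

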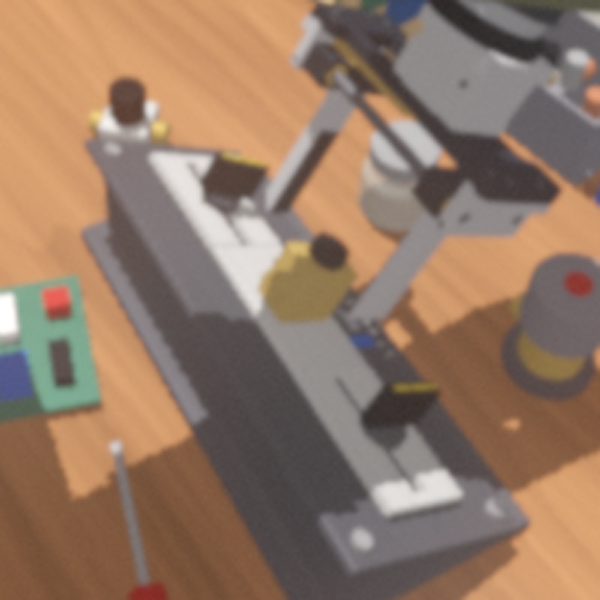

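Fingers centred on the block. Descend.

```bash
python3 -m pendant '[{"tx":-0.03,"ty":-0.02,"tz":0.4,"rx":0,"ry":0.02,"rz":0.01,"grip":-1},{"tx":-0.02,"ty":-0.02,"tz":0.4,"rx":0,"ry":0.02,"rz":0.01,"grip":-1},{"tx":0,"ty":0,"tz":0.2,"rx":0,"ry":0,"rz":0,"grip":-1},{"tx":0,"ty":0,"tz":0,"rx":0,"ry":0,"rz":0,"grip":-1}]'; python3 go.py 0 0.5 34 0 1
```

```text
time_s: 3.17
ee_pos: [0.5853, -0.1128, 0.1586]
eef_rot: [-3.14, -0.515, 3.0]
force: [0.3, -0.0, 0.8]
grip_width: 0.0939
t 3.17 grasp panel mm [ 0.253  0.617 33.357] rel rotvec deg (tool z = cw) [ 0.11  -0.49  -0.062] w 0.0939 F(panel) [-0.154  0.034  0.882] M(panel) [ 0.008 -0.239  0.004]
per row t: [-0.01  -0.007 -0.016] r: [-0.027  0.123  0.015]
```

Now grip gently.

```bash
python3 -m pendant '[{"tx":0,"ty":0,"tz":0,"rx":0,"ry":0.1,"rz":0,"grip":1},{"tx":0,"ty":0,"tz":0,"rx":0,"ry":0,"rz":0,"grip":1},{"tx":0,"ty":0,"tz":0,"rx":0,"ry":0,"rz":0,"grip":1},{"tx":0,"ty":0,"tz":0,"rx":0,"ry":0,"rz":0,"grip":1},{"tx":0,"ty":0,"tz":0,"rx":0,"ry":0,"rz":0,"grip":1},{"tx":0,"ty":0,"tz":0,"rx":0,"ry":0,"rz":0,"grip":1},{"tx":0,"ty":0,"tz":0,"rx":0,"ry":0,"rz":0,"grip":1},{"tx":0,"ty":0,"tz":0,"rx":0,"ry":0,"rz":0,"grip":1}]' 15; python3 go.py 0 0.5 34 0 1
```

```text
time_s: 3.83
ee_pos: [0.5878, -0.1131, 0.1631]
eef_rot: [-3.14, -0.517, 3.0]
force: [-0.5, -1.2, 0.2]
grip_width: 0.0438
t 3.83 grasp panel mm [ 0.073  0.666 38.533] rel rotvec deg (tool z = cw) [ 0.15  -0.386 -0.066] w 0.0438 F(panel) [-0.369 -1.275  0.048] M(panel) [ 0.003 -0.21   0.033]
per row t: [-0.011 -0.009  0.113] r: [-0.037  0.096  0.017]
```

```bash
python3 -m pendant '[{"tx":0,"ty":0,"tz":0.06,"rx":0,"ry":0.05,"rz":0,"grip":1},{"tx":0,"ty":0,"tz":0.06,"rx":0,"ry":0,"rz":0,"grip":1},{"tx":0,"ty":0,"tz":0.02,"rx":0,"ry":0,"rz":0,"grip":1},{"tx":0,"ty":0,"tz":0.02,"rx":0,"ry":0,"rz":0,"grip":1}]' 15; python3 go.py 0 0.5 34 0 1
```

```text
time_s: 4.17
ee_pos: [0.5854, -0.1128, 0.1594]
eef_rot: [-3.14, -0.516, 3.0]
force: [2.6, -0.7, 7.8]
grip_width: 0.032
t 4.17 grasp panel mm [-0.092  0.63  34.062] rel rotvec deg (tool z = cw) [ 0.137 -0.411 -0.052] w 0.0320 F(panel) [-1.601 -0.279  8.037] M(panel) [0.315 0.208 0.059]
per row t: [-0.016 -0.008  0.002] r: [-0.034  0.103  0.013]
```

```bash
python3 -m pendant '[{"tx":0,"ty":0.15,"tz":0.01,"rx":0,"ry":0,"rz":0,"grip":1},{"tx":0,"ty":0.15,"tz":0.01,"rx":0,"ry":0,"rz":0,"grip":1},{"tx":0,"ty":0.15,"tz":0.01,"rx":0,"ry":0,"rz":0,"grip":1},{"tx":0,"ty":0.1,"tz":0,"rx":0,"ry":0,"rz":0,"grip":1},{"tx":0,"ty":0,"tz":0,"rx":0,"ry":0,"rz":0,"grip":1}]' 25; python3 go.py 0 21.8 34 0 1;  python3 - <<'E'
from station import ctrl
import cv2
for n,(x,y,w,h) in {"side":(250,190,100,100),"top":(200,120,200,150)}.items():
    im=ctrl.camera(n)["pixels"]
    cv2.imwrite(f"pics/{n}3.png",cv2.resize(im[y:y+h,x:x+w],None,fx=600/h,fy=600/h,interpolation=cv2.INTER_CUBIC))
E
```

```text
time_s: 4.58
ee_pos: [0.5883, -0.0913, 0.1595]
eef_rot: [-3.138, -0.513, 2.998]
force: [2.8, -0.2, 3.4]
grip_width: 0.0319
t 4.58 grasp panel mm [-0.084 22.311 34.078] rel rotvec deg (tool z = cw) [ 0.151 -0.595  0.064] w 0.0319 F(panel) [0.727 0.239 4.383] M(panel) [ 0.635 -0.075  0.14 ]
per row t: [-0.022 -0.018  0.002] r: [-0.038  0.149 -0.016]
```

View pics/side3.png

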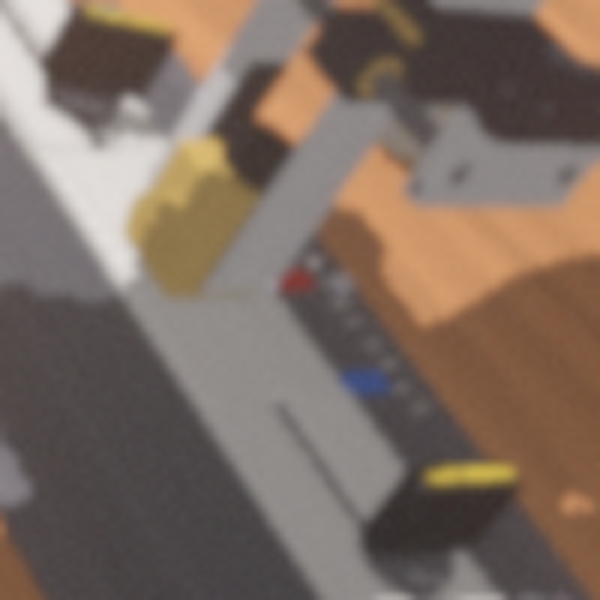

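View pics/top3.png

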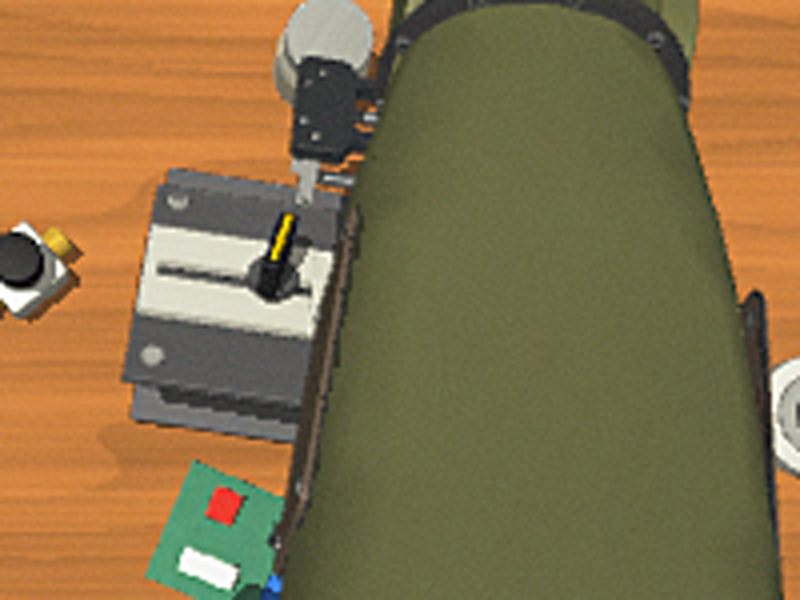

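Gripped and slid 21.7 mm; red strip peeks out at side crop (300,280). Release, back off over the right knob and look properly.

```bash
python3 -m pendant '[{"tx":0,"ty":0,"tz":0,"rx":0,"ry":0,"rz":0,"grip":-1},{"tx":0,"ty":0,"tz":0.02,"rx":0,"ry":0,"rz":0,"grip":-1},{"tx":0,"ty":0,"tz":0.02,"rx":0,"ry":0,"rz":0,"grip":-1},{"tx":0,"ty":0,"tz":0.02,"rx":0,"ry":0,"rz":0,"grip":-1},{"tx":0,"ty":0,"tz":-0.6,"rx":0,"ry":0,"rz":0,"grip":-1},{"tx":0,"ty":0,"tz":-0.8,"rx":0,"ry":0,"rz":0,"grip":-1},{"tx":0,"ty":0,"tz":-0.8,"rx":0,"ry":0,"rz":0,"grip":-1},{"tx":0,"ty":-0.5,"tz":-0.3,"rx":0,"ry":0,"rz":0,"grip":-1}]' 25; python3 go.py 0 -104 110 0 4
```

```text
time_s: 5.35
ee_pos: [0.6322, -0.1161, 0.2421]
eef_rot: [-3.139, -0.525, 3.0]
force: [0.4, -0.3, 1.1]
grip_width: 0.0819
t 5.35 grasp panel mm [ -1.593   3.922 129.088] rel rotvec deg (tool z = cw) [ 0.194  0.088 -0.066] w 0.0819 F(panel) [-0.207 -0.259  1.155] M(panel) [ 0.087 -0.205 -0.   ]
per row t: [-0.009 -0.676  0.12 ] r: [-0.012 -0.005  0.004]
```

```bash
python3 -m pendant '[{"tx":0,"ty":-0.7,"tz":0.1,"rx":0,"ry":0,"rz":0,"grip":-1},{"tx":0,"ty":-0.7,"tz":0.1,"rx":0,"ry":0,"rz":0,"grip":-1},{"tx":0,"ty":-0.7,"tz":0.1,"rx":0,"ry":0,"rz":0,"grip":-1},{"tx":0,"ty":-0.6,"tz":0.1,"rx":0,"ry":0,"rz":0,"grip":-1},{"tx":0,"ty":0,"tz":0,"rx":0,"ry":0,"rz":0,"grip":-1}]' 25; python3 go.py 0 -104 110 0 4
cat > look.py <<'E'
import sys,pickle,cv2
from station import ctrl
k=sys.argv[1]
for n,(x,y,w,h) in {"side":(240,170,130,110),"top":(230,150,130,97)}.items():
    c=ctrl.camera(n);im=c["pixels"];pickle.dump(c,open(f"{n}{k}.pkl","wb"))
    cv2.imwrite(f"pics/{n}{k}.png",cv2.resize(im[y:y+h,x:x+w],None,fx=5,fy=5,interpolation=cv2.INTER_CUBIC))
E
python3 look.py 4
```

```text
time_s: 5.77
ee_pos: [0.6091, -0.2287, 0.2307]
eef_rot: [-3.137, -0.521, 3.0]
force: [0.8, 1.0, 0.3]
grip_width: 0.0935
t 5.77 grasp panel mm [  -1.469 -110.991  115.813] rel rotvec deg (tool z = cw) [ 0.307 -0.174 -0.04 ] w 0.0935 F(panel) [0.408 1.111 0.557] M(panel) [ 0.046 -0.221 -0.003]
per row t: [-0.011  0.041  0.036] r: [-0.019  0.011  0.003]
```

View pics/side4.png

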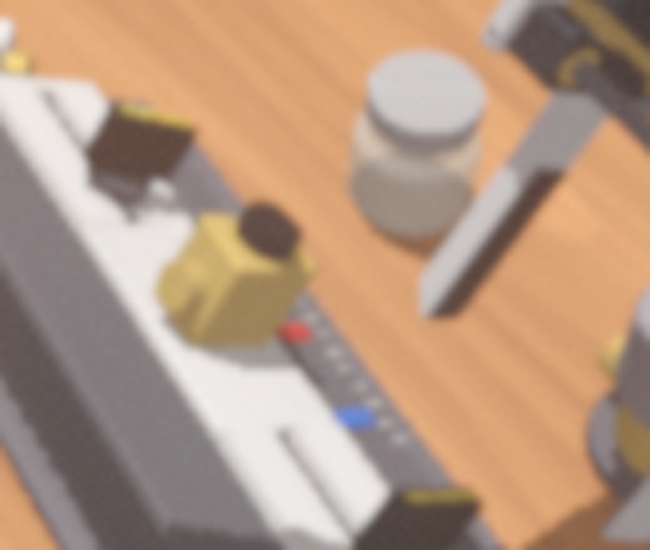

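View pics/top4.png

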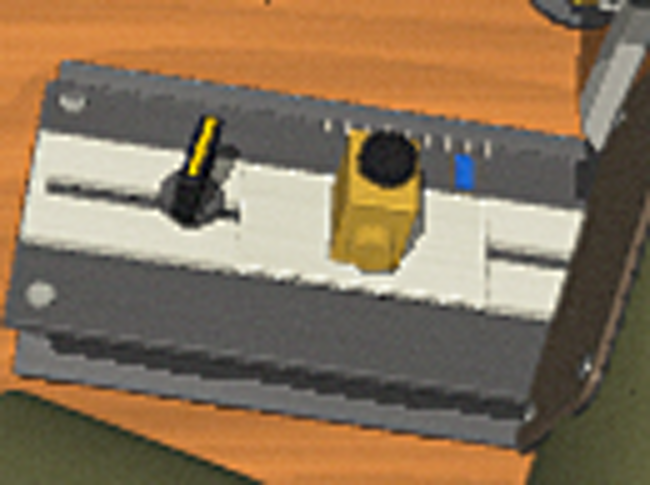

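Both pointer and part of red are hidden behind the valve now (top: blue at (464,172), cap (387,157); side: red sliver (297,332), blue (354,418)). I'll measure positions with sub-pixel centroids.

```bash
cat > meas.py <<'E'
from h import *
q=np.load("q.npy");R=panelR(q[2]);O=np.array([q[0],q[1],.062])
off={"top":q[7:9],"side":q[9:11]}
def topanel(n,uv,h):
    c=C[n];u=(np.array(uv)-off[n]-[c["cx"],c["cy"]])/[c["fx"],c["fy"]]
    W=c["world_from_camera"];d=W[:3,:3]@np.array([u[0],-u[1],-1]);o=W[:3,3]
    p=R.T@(o-O);d=R.T@d;return (p+d*(h-p[2])/d[2])*1e3
def cen(im,kind,box):
    x,y,w,h=box;b=im[y:y+h,x:x+w].astype(float)
    B,G,Rr=b[...,0],b[...,1],b[...,2]
    s=np.clip((Rr-np.maximum(B,G)) if kind=="r" else (B-np.maximum(Rr,G)) if kind=="b" else 0,0,None)
    s[s<.25*s.max()]=0
    yy,xx=np.mgrid[y:y+h,x:x+w];return np.array([(s*xx).sum(),(s*yy).sum()])/s.sum(),s
if __name__=="__main__":
    np.set_printoptions(suppress=True,precision=2,linewidth=150)
    L=lambda k:pickle.load(open(k+".pkl","rb"))["pixels"]
    for nm,n,k,box in(("top0","top","r",(297,174,12,14)),("top4","top","b",(316,176,12,18)),("side0","side","b",(303,246,18,14)),("side4","side","b",(304,247,15,13)),("side4","side","r",(294,231,12,12))):
        uv,s=cen(L(nm),k,box);print(nm,k,uv,topanel(n,uv,.002));print(s.astype(int)) if nm=="top0" else 0
    e=lambda u,v,ox,oy,sc:((u+.5)/sc-.5+ox,(v+.5)/sc-.5+oy)
    print("cap top4",topanel("top",e(387,157,230,150,5),.064),"top0",topanel("top",e(433,132,225,155,4.7),.064))
    print("cap side4",topanel("side",e(271,231,240,170,5),.064),"side0",topanel("side",e(296,177,210,170,3.3),.064))
    print("plate seams top4 h8",topanel("top",e(237,215,230,150,5),.008),topanel("top",e(487,255,230,150,5),.008))
    print("ticks first/last",topanel("top",e(327,126,230,150,5),.0),topanel("top",e(488,149,230,150,5),.0))
E
python3 meas.py
```

```text
top0 r [302.44 180.95] [53.99 21.71  2.  ]
[[  0   0   0   0   0   0   0   0   0   0   0   0]
 [  0   0   0   0   0   0   0   0   0   0   0   0]
 [  0   0   0   0   0   0   0   0   0   0   0   0]
 [  0   0   0   0   0   0   0   0   0   0   0   0]
 [  0   0   0   0 122 141 142  57   0   0   0   0]
 [  0   0   0   0 109 181 186  98   0   0   0   0]
 [  0   0   0   0  98 175 184  99   0   0   0   0]
 [  0   0   0   0 105 167 171  91   0   0   0   0]
 [  0   0   0   0 132 174 187  91   0   0   0   0]
 [  0   0   0   0 138 175 190  94   0   0   0   0]
 [  0   0   0   0  76  94 128  77   0   0   0   0]
 [  0   0   0   0   0   0   0   0   0   0   0   0]
 [  0   0   0   0   0   0   0   0   0   0   0   0]
 [  0   0   0   0   0   0   0   0   0   0   0   0]]
top4 b [322.35 183.95] [ 53.9  -27.26   2.  ]
side0 b [310.95 253.11] [ 55.41 -26.94   2.  ]
side4 b [310.57 252.98] [ 54.57 -26.55   2.  ]
side4 r [298.77 235.63] [57.55 23.03  2.  ]
cap top4 [-2.72 23.62 64.  ] top0 [-3.42  1.95 64.  ]
cap side4 [-5.78 16.98 64.  ] side0 [-6.25 -3.91 64.  ]
plate seams top4 h8 [-0.29 81.73  8.  ] [ -1.98 -35.57   8.  ]
ticks first/last [72.74 40.16  0.  ] [ 73.5  -40.29   0.  ]
```

Run:
```python
import cv2,pickle
a=pickle.load(open("top0.pkl","rb"))["pixels"][165:200,285:335]
b=pickle.load(open("top4.pkl","rb"))["pixels"][165:200,285:335]
import numpy as np
cv2.imwrite("pics/cmp4.png",cv2.resize(np.hstack([a,b]),None,fx=8,fy=8,interpolation=cv2.INTER_CUBIC))
```

```text
(no output)
```

View pics/cmp4.png

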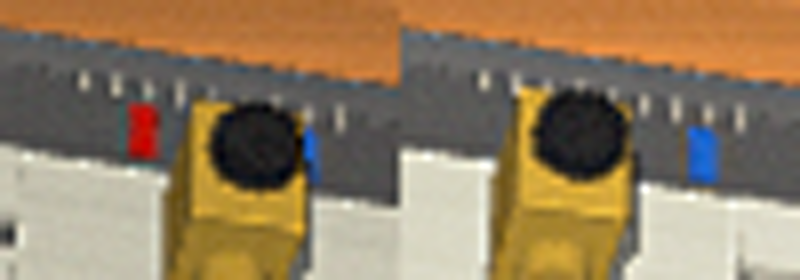

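```bash
cat > rect.py <<'E'
from meas import *
def rect(nm,n,h,x0,x1,y0,y1,res=.5):
    im=pickle.load(open(nm+".pkl","rb"))["pixels"]
    P=[(x0,y0),(x1,y0),(x1,y1),(x0,y1)]
    src=np.float32([proj(C[n],world(q,(a/1e3,b/1e3,h)))+off[n] for a,b in P])
    dst=np.float32([((b-y0)/res,(a-x0)/res) for a,b in P])
    return cv2.warpPerspective(im,cv2.getPerspectiveTransform(src,dst),(int((y1-y0)/res),int((x1-x0)/res)),flags=cv2.INTER_LINEAR)
def edge(nm,n,h,x0,x1,yc,half=8,ch=None):
    r=rect(nm,n,h,x0,x1,yc-half,yc+half,.25).astype(float).mean(2).mean(0)
    lo,hi=r[:8].mean(),r[-8:].mean();m=(lo+hi)/2
    i=np.where(np.diff(np.sign(r-m)))[0]
    return [round(yc-half+.25*(j+.5+(m-r[j])/(r[j+1]-r[j])-.5),2) for j in i],(int(lo),int(hi))
if __name__=="__main__":
  for nm,n in(("top0","top"),("top4","top"),("side0","side"),("side4","side")):
    dd=0 if nm[-1]=="0" else 21.7
    print(nm,"plate ends",edge(nm,n,.008,-25,-8,156+dd),edge(nm,n,.008,8,25,156+dd),edge(nm,n,.008,-25,-8,-156+dd),edge(nm,n,.008,8,25,-156+dd))
    print("  panel ends",edge(nm,n,0,-25,25,180),edge(nm,n,0,-25,25,-180))
  a=np.vstack([rect(k,"top",.008,-40,80,-60,140,.25) for k in("top0","top4")])
  cv2.imwrite("pics/rect.png",cv2.resize(a,None,fx=.6,fy=.6)[:600])
E
python3 rect.py
```

```text
top0 plate ends ([np.float64(157.23)], (194, 77)) ([np.float64(157.28)], (193, 76)) ([np.float64(-155.36)], (78, 191)) ([np.float64(-155.3)], (79, 192))
  panel ends ([np.float64(180.55)], (78, 120)) ([np.float64(-180.47)], (137, 78))
top4 plate ends ([np.float64(178.59)], (214, 132)) ([np.float64(178.44)], (214, 140)) ([np.float64(-137.58)], (94, 90)) ([np.float64(-130.67)], (90, 83))
  panel ends ([np.float64(178.88)], (211, 134)) ([np.float64(-187.32), np.float64(-183.07), np.float64(-176.7), np.float64(-175.45), np.float64(-172.99), np.float64(-172.46)], (98, 98))
side0 plate ends ([np.float64(158.86)], (187, 113)) ([np.float64(160.94)], (146, 118)) ([np.float64(-155.58)], (87, 185)) ([np.float64(-155.57)], (88, 185))
  panel ends ([np.float64(172.9), np.float64(187.01)], (115, 115)) ([np.float64(-178.93)], (64, 90))
side4 plate ends ([np.float64(179.43)], (233, 195)) ([np.float64(180.49)], (231, 186)) ([np.float64(-136.81)], (81, 150)) ([np.float64(-136.72)], (81, 150))
  panel ends ([np.float64(179.0), np.float64(187.39)], (220, 222)) ([np.float64(-185.27)], (80, 75))
```

View pics/rect.png

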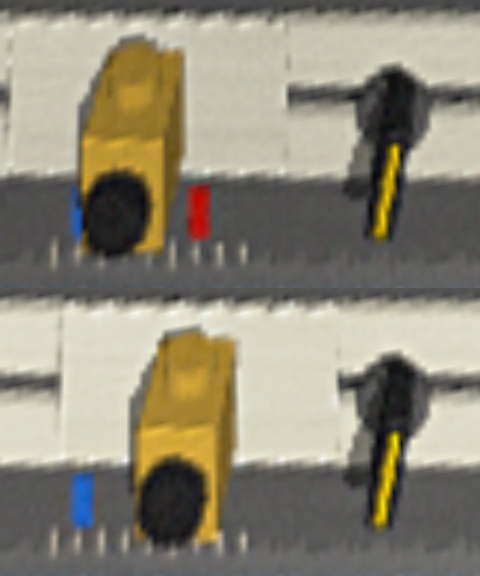

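Run:
```python
from rect import *
for nm,cs in(("top0",(60,-57)),("top4",(82,-35.5))):
    o=[]
    for c in cs:
        for xr in((-27,-10),(8,26)):
            r=rect(nm,"top",.008,xr[0],xr[1],c-7,c+7,.25).astype(float).mean(2).mean(0)
            y=c-7+.25*np.arange(len(r)); 
            b=np.polyfit(y[[*range(8),*range(-8,0)]],r[[*range(8),*range(-8,0)]],1); w=np.clip(np.polyval(b,y)-r,0,None); w[w<.3*w.max()]=0
            o.append((round((w*y).sum()/w.sum(),2),round(w.max(),1)))
    print(nm,o)
# red, blue, ticks at subpixel in rectified
for nm,k,c in(("top0","r",21.7),("top4","b",-27)):
    r=rect(nm,"top",.002,46,60,c-9,c+9,.25).astype(float)
    s=(r[...,2]-r[...,:2].max(2) if k=="r" else r[...,0]-r[...,1:].max(2)).clip(0).mean(0);s[s<.1*s.max()]=0
    y=c-9+.25*np.arange(len(s));print(nm,k,(s*y).sum()/s.sum())
for nm in("top0","top4"):
    for c in (40,30,20,10,-10,-20,-30,-40):
        r=rect(nm,"top",.0,69,76,c-4,c+4,.25).astype(float).mean(2).mean(0);s=(r-np.percentile(r,40)).clip(0);s[s<.3*s.max()]=0
        y=c-4+.25*np.arange(len(s));print(nm,c,round((s*y).sum()/s.sum(),2),int(s.max()))
```

```text
top0 [(np.float64(59.85), np.float64(13.7)), (np.float64(59.0), np.float64(7.0)), (np.float64(-55.97), np.float64(6.9)), (np.float64(-57.76), np.float64(19.4))]
top4 [(np.float64(80.67), np.float64(5.7)), (np.float64(88.56), np.float64(25.7)), (np.float64(-35.23), np.float64(32.6)), (np.float64(-36.39), np.float64(14.0))]
top0 r 21.612621319268857
top4 b -27.416832309598504
top0 40 40.02 60
top0 30 30.03 63
top0 20 20.02 46
top0 10 10.06 60
top0 -10 -7.08 27
top0 -20 -21.12 11
top0 -30 -29.85 46
top0 -40 -39.92 61
top4 40 40.02 65
top4 30 29.46 32
top4 20 21.72 28
top4 10 10.47 12
top4 -10 -9.93 66
top4 -20 -19.93 68
top4 -30 -29.95 54
top4 -40 -39.93 66
```

Ticks confirm the panel frame to ~0.1 mm; red is at y=21.65, the bracket at about 22.55. Regrip and shift by −0.9 mm (robot reading 22.3→21.4).

```bash
python3 go.py 0 21.4 112 0 4; python3 -m pendant '[{"tx":0,"ty":0.8,"tz":0,"rx":-0.01,"ry":0,"rz":0,"grip":-1},{"tx":0,"ty":0.8,"tz":0,"rx":-0.01,"ry":0,"rz":0,"grip":-1},{"tx":0,"ty":0.8,"tz":0,"rx":-0.01,"ry":0,"rz":0,"grip":-1},{"tx":0,"ty":0.8,"tz":0,"rx":0,"ry":0,"rz":0,"grip":-1},{"tx":0,"ty":0.3,"tz":0,"rx":0,"ry":0,"rz":0,"grip":-1},{"tx":0,"ty":0,"tz":0,"rx":0,"ry":0,"rz":0,"grip":-1}]' 25; python3 go.py 0 21.4 34 0 4
```

```text
t 5.87 grasp panel mm [  -1.208 -107.576  116.59 ] rel rotvec deg (tool z = cw) [ 0.333 -0.208 -0.164] w 0.0941 F(panel) [-0.22   0.286  0.533] M(panel) [ 0.072 -0.213 -0.007]
per row t: [-0.01   0.803  0.026] r: [-0.021  0.013  0.01 ]
time_s: 6.37
ee_pos: [0.6302, -0.0757, 0.231]
eef_rot: [-3.14, -0.521, 3.005]
force: [0.6, -0.2, 0.8]
grip_width: 0.094
t 6.37 grasp panel mm [ -2.415  43.529 115.566] rel rotvec deg (tool z = cw) [ 0.255 -0.163 -0.294] w 0.0940 F(panel) [ 0.086 -0.111  1.002] M(panel) [-0.028 -0.178  0.01 ]
per row t: [-0.015 -0.139  0.51 ] r: [-0.016  0.01   0.018]
```

```bash
python3 -m pendant '[{"tx":-0.03,"ty":-0.3,"tz":0.2,"rx":-0.02,"ry":0.01,"rz":0.03,"grip":-1},{"tx":-0.02,"ty":-0.2,"tz":0.2,"rx":-0.02,"ry":0.01,"rz":0.03,"grip":-1},{"tx":0,"ty":0,"tz":0.2,"rx":0,"ry":0,"rz":0,"grip":-1},{"tx":0,"ty":0,"tz":0.02,"rx":0,"ry":0,"rz":0,"grip":-1}]' 25; python3 go.py 0 21.4 34 0 4
```

```text
time_s: 6.7
ee_pos: [0.6154, -0.0974, 0.2062]
eef_rot: [-3.14, -0.522, 3.0]
force: [-0.3, -0.3, -0.2]
grip_width: 0.0937
t 6.70 grasp panel mm [-0.195 20.151 88.384] rel rotvec deg (tool z = cw) [ 0.132 -0.085 -0.055] w 0.0937 F(panel) [-0.118 -0.302 -0.261] M(panel) [ 0.05  -0.185 -0.015]
per row t: [-0.002  0.007  0.34 ] r: [-0.008  0.005  0.003]
```

```bash
python3 -m pendant '[{"tx":0,"ty":0.02,"tz":0.4,"rx":-0.01,"ry":0,"rz":0,"grip":-1},{"tx":0,"ty":0.02,"tz":0.4,"rx":-0.01,"ry":0,"rz":0,"grip":-1},{"tx":0,"ty":0,"tz":0.4,"rx":0,"ry":0,"rz":0,"grip":-1},{"tx":0,"ty":0,"tz":0.1,"rx":0,"ry":0,"rz":0,"grip":-1},{"tx":0,"ty":0,"tz":0.02,"rx":0,"ry":0,"rz":0,"grip":-1}]' 25; python3 go.py 0 21.4 34 0 1
```

```text
time_s: 7.12
ee_pos: [0.5867, -0.0978, 0.1578]
eef_rot: [-3.141, -0.523, 2.992]
force: [1.1, 0.3, 0.3]
grip_width: 0.0939
t 7.12 grasp panel mm [-0.544 16.089 32.238] rel rotvec deg (tool z = cw) [-0.178 -0.023  0.357] w 0.0939 F(panel) [0.739 0.409 0.775] M(panel) [ 0.049 -0.204  0.041]
per row t: [-0.014  0.139 -0.044] r: [ 0.045  0.006 -0.089]
```

```bash
python3 -m pendant '[{"tx":0,"ty":0.1,"tz":-0.02,"rx":0.03,"ry":0,"rz":-0.06,"grip":0},{"tx":0,"ty":0.03,"tz":0,"rx":0,"ry":0,"rz":0,"grip":0},{"tx":0,"ty":0,"tz":0,"rx":0,"ry":0,"rz":0,"grip":0},{"tx":0,"ty":0,"tz":0,"rx":0,"ry":0,"rz":0,"grip":0}]' 25; python3 go.py 0 21.4 34 0 1
```

```text
time_s: 7.45
ee_pos: [0.5891, -0.0935, 0.1604]
eef_rot: [-3.141, -0.521, 2.995]
force: [-0.1, 0.3, 0.2]
grip_width: 0.0707
t 7.45 grasp panel mm [-0.19  20.494 35.369] rel rotvec deg (tool z = cw) [-0.083 -0.155  0.179] w 0.0707 F(panel) [-0.228  0.241  0.151] M(panel) [ 0.002 -0.232  0.006]
per row t: [-0.01   0.025  0.034] r: [ 0.021  0.039 -0.045]
```

```bash
python3 -m pendant '[{"tx":0,"ty":0.02,"tz":0.02,"rx":0.02,"ry":0,"rz":-0.04,"grip":1},{"tx":0,"ty":0,"tz":0.02,"rx":0,"ry":0,"rz":0,"grip":1},{"tx":0,"ty":0,"tz":0.01,"rx":0,"ry":0,"rz":0,"grip":1},{"tx":0,"ty":0,"tz":0.01,"rx":0,"ry":0,"rz":0,"grip":1},{"tx":0,"ty":0,"tz":0.01,"rx":0,"ry":0,"rz":0,"grip":1},{"tx":0,"ty":0,"tz":0.01,"rx":0,"ry":0,"rz":0,"grip":1}]' 25; python3 go.py 0 21.4 34 0 1
```

```text
time_s: 7.95
ee_pos: [0.5883, -0.0922, 0.1587]
eef_rot: [-3.142, -0.518, 2.999]
force: [1.3, -0.7, 5.4]
grip_width: 0.0317
t 7.95 grasp panel mm [ 0.054 21.561 33.424] rel rotvec deg (tool z = cw) [ 0.02  -0.298 -0.025] w 0.0317 F(panel) [-1.461 -0.477  5.383] M(panel) [ 0.127 -0.064 -0.084]
per row t: [-0.009 -0.005 -0.014] r: [-0.005  0.074  0.006]
```

```bash
python3 -m pendant '[{"tx":0,"ty":-0.005,"tz":0,"rx":0,"ry":0,"rz":0,"grip":1},{"tx":0,"ty":0,"tz":0,"rx":0,"ry":0,"rz":0,"grip":1}]' 25; python3 go.py; python3 -m pendant '[{"tx":0,"ty":0,"tz":0,"rx":0,"ry":0,"rz":0,"grip":-1},{"tx":0,"ty":0,"tz":0.02,"rx":0,"ry":0,"rz":0,"grip":-1},{"tx":0,"ty":0,"tz":0.02,"rx":0,"ry":0,"rz":0,"grip":-1},{"tx":0,"ty":0,"tz":0.02,"rx":0,"ry":0,"rz":0,"grip":-1},{"tx":0,"ty":0,"tz":-0.6,"rx":0,"ry":0,"rz":0,"grip":-1},{"tx":0,"ty":0,"tz":-0.8,"rx":0,"ry":0,"rz":0,"grip":-1},{"tx":0,"ty":0,"tz":-0.6,"rx":0,"ry":0,"rz":0,"grip":-1},{"tx":0,"ty":0.3,"tz":-0.1,"rx":0,"ry":0,"rz":0,"grip":-1}]' 25; python3 go.py 0 104 112 0 4
```

```text
time_s: 8.12
ee_pos: [0.5883, -0.0923, 0.1587]
eef_rot: [3.141, -0.518, 2.999]
force: [0.5, -1.2, 0.4]
grip_width: 0.0319
t 8.12 grasp panel mm [ 0.05  21.547 33.414] rel rotvec deg (tool z = cw) [-0.008 -0.299 -0.028] w 0.0319 F(panel) [ 0.368 -1.142  0.63 ] M(panel) [-0.036 -0.241 -0.056]
time_s: 8.78
ee_pos: [0.6297, -0.0876, 0.2295]
eef_rot: [-3.141, -0.525, 2.997]
force: [0.5, -0.9, -0.1]
grip_width: 0.0816
t 8.78 grasp panel mm [ -0.91   32.062 114.909] rel rotvec deg (tool z = cw) [-0.04   0.052  0.081] w 0.0816 F(panel) [ 0.563 -0.867  0.206] M(panel) [ 0.057 -0.201 -0.005]
per row t: [-0.005  0.45   0.018] r: [ 0.002 -0.003 -0.005]
```

```bash
python3 -m pendant '[{"tx":0,"ty":0.5,"tz":0,"rx":0,"ry":0,"rz":0,"grip":-1},{"tx":0,"ty":0.5,"tz":0,"rx":0,"ry":0,"rz":0,"grip":-1},{"tx":0,"ty":0.4,"tz":0,"rx":0,"ry":0,"rz":0,"grip":-1},{"tx":0,"ty":0.2,"tz":0.05,"rx":0,"ry":0,"rz":0,"grip":-1},{"tx":0,"ty":0,"tz":0,"rx":0,"ry":0,"rz":0,"grip":-1},{"tx":0,"ty":0,"tz":0.02,"rx":0,"ry":0,"rz":0,"grip":-1}]' 25; python3 go.py 0 104 38 8 4; sed -i 's/(230,150,130,97)/(270,150,130,97)/' look.py; python3 look.py 5
```

```text
time_s: 9.28
ee_pos: [0.6373, -0.0169, 0.2243]
eef_rot: [-3.141, -0.525, 2.999]
force: [-0.3, -0.1, -0.1]
grip_width: 0.0942
t 9.28 grasp panel mm [ -0.613 103.038 109.165] rel rotvec deg (tool z = cw) [0.005 0.101 0.006] w 0.0942 F(panel) [-0.236 -0.126 -0.223] M(panel) [ 0.004 -0.198  0.069]
per row t: [-0.003  0.006  0.445] r: [-0.001 -0.006  0.5  ]
```

View pics/top5.png

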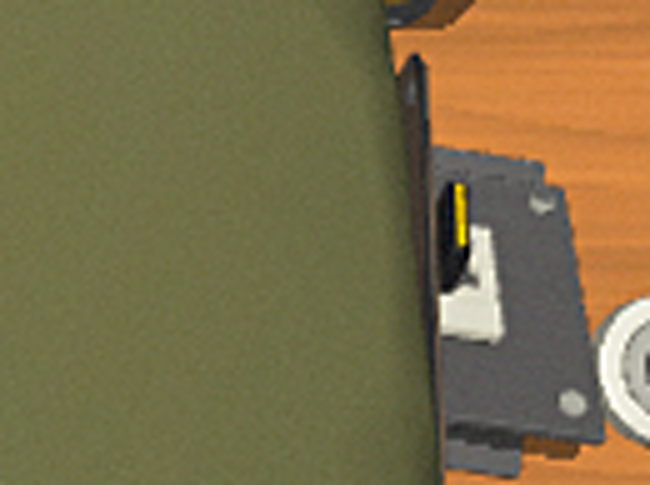

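View pics/side5.png

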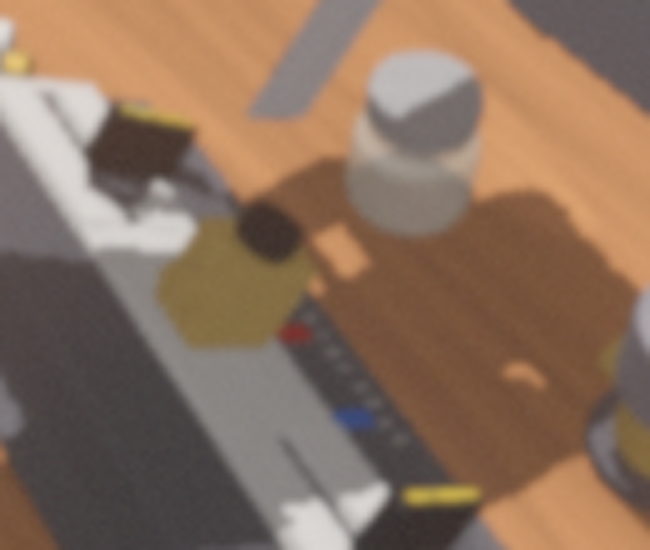

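The right plate end is clear in the top view (≈(500,335) in crop). Measure it.

Run:
```python
from rect import *
for a,b in((-28,-20),(-25,-8),(-10,10),(8,25)):
    print(a,b,edge("top5","top",.008,a,b,-134,8),"ref top0",edge("top0","top",.008,a,b,-155,8))
print("panel",edge("top5","top",0,-25,25,-180),edge("top0","top",0,-25,25,-180))
# knob bar angles: yellow stripe direction at h=.048, from top0
im=C["top"]["pixels"].astype(float)
for nm,box in(("L",(262,170,18,30)),("R",(350,180,20,25))):
    x,y,w,h=box;b=im[y:y+h,x:x+w];s=(np.minimum(b[...,1],b[...,2])-b[...,0]);m=s>70
    ys,xs=np.nonzero(m);wt=s[m]
    P=np.array([topanel("top",(u+x,v+y),.048)[:2] for u,v in zip(xs,ys)])
    c=np.average(P,axis=0,weights=wt);ev,V=np.linalg.eigh(np.cov((P-c).T,aweights=wt));v=V[:,1]*np.sign(V[0,1])
    print(nm,len(P),"centre",c,"angle from x deg",np.degrees(np.arctan2(v[1],v[0])),np.sqrt(ev))
```

```text
-28 -20 ([np.float64(-134.5)], (88, 215)) ref top0 ([np.float64(-155.37)], (79, 192))
-25 -8 ([np.float64(-134.46)], (88, 213)) ref top0 ([np.float64(-155.38)], (77, 190))
-10 10 ([np.float64(-134.55)], (86, 205)) ref top0 ([np.float64(-155.65)], (77, 180))
8 25 ([np.float64(-134.54)], (88, 214)) ref top0 ([np.float64(-155.33)], (78, 191))
panel ([np.float64(-180.37)], (153, 88)) ([np.float64(-180.47)], (137, 78))
L 21 centre [  1.55303823 104.35223454] angle from x deg -10.175420975865318 [ 1.07263249 10.49528543]
R 24 centre [   2.52862113 -103.99298413] angle from x deg -4.072217745994585 [ 1.13003162 10.74787015]
```

Bracket ≈21.85 vs red 21.65 — 0.2 mm off, good. Bars are at 10° (left) and 4° (right) clockwise. Now left knob.

```bash
python3 -c "
from station import ctrl;print(ctrl.get_obs()['qpos'])"; python3 -m pendant '[{"tx":0,"ty":0.01,"tz":0.3,"rx":0,"ry":0,"rz":0.5,"grip":-1},{"tx":0,"ty":0,"tz":0.3,"rx":0,"ry":0,"rz":0.5,"grip":-1},{"tx":0,"ty":0,"tz":0.3,"rx":0,"ry":0,"rz":0.5,"grip":-1},{"tx":0,"ty":0,"tz":0.2,"rx":0,"ry":0,"rz":0.3,"grip":-1},{"tx":0,"ty":0,"tz":0.02,"rx":0,"ry":0,"rz":0,"grip":-0.3},{"tx":0,"ty":0,"tz":0.02,"rx":0,"ry":0,"rz":0,"grip":-0.3}]' 25; python3 go.py 0 104 38.5 10 1
```

```text
[-0.09215054  0.78153585  1.03391661  0.02674138  1.85124884 -1.51874807]
time_s: 9.88
ee_pos: [0.6135, -0.0186, 0.1835]
eef_rot: [-3.066, -0.52, 2.842]
force: [0.2, -0.9, 0.6]
grip_width: 0.0837
t 9.88 grasp panel mm [-0.341 98.196 62.124] rel rotvec deg (tool z = cw) [-0.144  0.062  7.806] w 0.0837 F(panel) [-0.053 -0.841  0.642] M(panel) [ 0.011 -0.221  0.006]
per row t: [0.016 0.149 0.591] r: [ 0.035 -0.019  0.548]
```

```bash
python3 -c "
from station import ctrl;print(ctrl.get_obs()['qpos'])"; python3 -m pendant '[{"tx":0.01,"ty":0.1,"tz":0.25,"rx":0.02,"ry":0,"rz":0.4,"grip":-0.3},{"tx":0,"ty":0.05,"tz":0.2,"rx":0.01,"ry":0,"rz":0.1,"grip":-0.3},{"tx":0,"ty":0,"tz":0.06,"rx":0,"ry":0,"rz":0,"grip":-0.3},{"tx":0,"ty":0,"tz":0.02,"rx":0,"ry":0,"rz":0,"grip":-0.3}]' 25; python3 go.py 0 104 38.5 10 1
```

```text
[-0.09720577  0.76461766  1.16073665  0.02573396  1.74013987 -1.39082259]
time_s: 10.22
ee_pos: [0.6048, -0.0123, 0.1657]
eef_rot: [-3.046, -0.514, 2.804]
force: [0.0, 0.6, 0.3]
grip_width: 0.0619
t 10.22 grasp panel mm [  0.524 103.148  41.988] rel rotvec deg (tool z = cw) [-0.076 -0.072  9.731] w 0.0619 F(panel) [-0.202  0.59   0.201] M(panel) [ 0.053 -0.212 -0.036]
per row t: [0.014 0.021 0.087] r: [0.02  0.016 0.067]
```

```bash
python3 -m pendant '[{"tx":0.01,"ty":0.02,"tz":0.09,"rx":0.02,"ry":0,"rz":0.05,"grip":1},{"tx":0,"ty":0,"tz":0.02,"rx":0,"ry":0,"rz":0,"grip":1},{"tx":0,"ty":0,"tz":0.01,"rx":0,"ry":0,"rz":0,"grip":1},{"tx":0,"ty":0,"tz":0.01,"rx":0,"ry":0,"rz":0,"grip":1},{"tx":0,"ty":0,"tz":0.01,"rx":0,"ry":0,"rz":0,"grip":1},{"tx":0,"ty":0,"tz":0.01,"rx":0,"ry":0,"rz":0,"grip":1},{"tx":0,"ty":0,"tz":0.01,"rx":0,"ry":0,"rz":0,"grip":1},{"tx":0,"ty":0,"tz":0.01,"rx":0,"ry":0,"rz":0,"grip":1}]' 30; python3 go.py 0 104 38.5 10 1
```

```text
time_s: 10.88
ee_pos: [0.6024, -0.0113, 0.1618]
eef_rot: [-3.045, -0.51, 2.802]
force: [4.9, 10.6, 2.9]
grip_width: 0.0112
t 10.88 grasp panel mm [  0.637 103.743  37.348] rel rotvec deg (tool z = cw) [-0.047 -0.312  9.812] w 0.0112 F(panel) [ 1.461 11.23   4.242] M(panel) [ 2.362 -0.519 -0.028]
per row t: [ 0.006  0.006 -0.029] r: [0.018 0.077 0.047]
```

```bash
python3 -m pendant '[{"tx":0,"ty":0,"tz":0,"rx":0,"ry":0,"rz":0.6,"grip":1},{"tx":0,"ty":0,"tz":0,"rx":0,"ry":0,"rz":0.8,"grip":1},{"tx":0,"ty":0,"tz":0,"rx":0,"ry":0,"rz":0.8,"grip":1},{"tx":0,"ty":0,"tz":0,"rx":0,"ry":0,"rz":0.8,"grip":1},{"tx":0,"ty":0,"tz":0,"rx":0,"ry":0,"rz":0.8,"grip":1},{"tx":0,"ty":0,"tz":0,"rx":0,"ry":0,"rz":0.8,"grip":1},{"tx":0,"ty":0,"tz":0,"rx":0,"ry":0,"rz":0.8,"grip":1},{"tx":0,"ty":0,"tz":0,"rx":0,"ry":0,"rz":0.8,"grip":1}]' 30; python3 go.py 0 104 38 80 10
```

```text
time_s: 11.55
ee_pos: [0.6026, -0.0107, 0.1618]
eef_rot: [-2.822, -0.414, 2.311]
force: [1.1, 0.9, 0.9]
grip_width: 0.0107
t 11.55 grasp panel mm [  0.778 104.275  37.356] rel rotvec deg (tool z = cw) [-0.126 -0.346 35.535] w 0.0107 F(panel) [0.369 1.04  1.304] M(panel) [-0.001 -0.25   0.103]
per row t: [-0.    -0.001 -0.002] r: [0.008 0.005 1.112]
```

```bash
python3 -m pendant '[{"tx":0,"ty":0,"tz":0,"rx":0,"ry":0,"rz":1,"grip":1},{"tx":0,"ty":0,"tz":0,"rx":0,"ry":0,"rz":1,"grip":1},{"tx":0,"ty":0,"tz":0,"rx":0,"ry":0,"rz":1,"grip":1},{"tx":0,"ty":0,"tz":0,"rx":0,"ry":0,"rz":1,"grip":1},{"tx":0,"ty":0,"tz":0,"rx":0,"ry":0,"rz":1,"grip":1},{"tx":0,"ty":0,"tz":0,"rx":0,"ry":0,"rz":1,"grip":1},{"tx":0,"ty":0,"tz":0,"rx":0,"ry":0,"rz":1,"grip":1},{"tx":0,"ty":0,"tz":0,"rx":0,"ry":0,"rz":1,"grip":1}]' 30; python3 go.py 0 104 38 80 10
```

```text
time_s: 12.22
ee_pos: [0.6028, -0.0104, 0.1617]
eef_rot: [-2.654, -0.177, 1.75]
force: [1.4, -0.3, 0.5]
grip_width: 0.0106
t 12.22 grasp panel mm [  0.999 104.53   37.34 ] rel rotvec deg (tool z = cw) [-0.209 -0.369 69.04 ] w 0.0106 F(panel) [ 1.017 -0.105  1.172] M(panel) [-0.1   -0.167  0.015]
per row t: [-0.001 -0.001 -0.002] r: [0.009 0.003 0.274]
```

```bash
python3 -m pendant '[{"tx":0,"ty":0,"tz":0,"rx":0,"ry":0,"rz":0.8,"grip":1},{"tx":0,"ty":0,"tz":0,"rx":0,"ry":0,"rz":0.8,"grip":1},{"tx":0,"ty":0,"tz":0,"rx":0,"ry":0,"rz":0.6,"grip":1},{"tx":0,"ty":0,"tz":0,"rx":0,"ry":0,"rz":0.6,"grip":1},{"tx":0,"ty":0,"tz":0,"rx":0,"ry":0,"rz":0.6,"grip":1}]' 30; python3 go.py 0 104 38 80 10
```

```text
time_s: 12.63
ee_pos: [0.6029, -0.0103, 0.1616]
eef_rot: [-2.628, -0.056, 1.529]
force: [2.3, 0.6, 1.1]
grip_width: 0.0112
t 12.63 grasp panel mm [  1.154 104.594  37.371] rel rotvec deg (tool z = cw) [-0.248 -0.395 83.405] w 0.0112 F(panel) [1.297 0.894 2.05 ] M(panel) [-0.065 -0.155  0.628]
per row t: [-0.001 -0.002 -0.002] r: [ 0.01   0.003 -0.085]
```

```bash
python3 -m pendant '[{"tx":0,"ty":0,"tz":0,"rx":0,"ry":0,"rz":0.5,"grip":1},{"tx":0,"ty":0,"tz":0,"rx":0,"ry":0,"rz":0.5,"grip":1}]' 40; python3 go.py
```

```text
time_s: 12.8
ee_pos: [0.6029, -0.0101, 0.1616]
eef_rot: [-2.626, -0.02, 1.466]
force: [0.8, 0.4, 1.4]
grip_width: 0.0119
t 12.80 grasp panel mm [  1.155 104.853  37.364] rel rotvec deg (tool z = cw) [-0.267 -0.386 87.528] w 0.0119 F(panel) [-0.076  0.55   1.569] M(panel) [-0.032 -0.067  0.819]
```

Moment rises to 0.8 N·m and the jaws are slipping on the bar: at its stop. Open and look at it.

```bash
python3 -m pendant '[{"tx":0,"ty":0,"tz":0,"rx":0,"ry":0,"rz":0,"grip":-0.3},{"tx":0,"ty":0,"tz":0.01,"rx":0,"ry":0,"rz":0,"grip":-0.3},{"tx":0,"ty":0,"tz":0.01,"rx":0,"ry":0,"rz":0,"grip":-0.3},{"tx":0,"ty":0,"tz":0.01,"rx":0,"ry":0,"rz":0,"grip":-0.3},{"tx":0,"ty":0,"tz":-0.6,"rx":0,"ry":0,"rz":-0.2,"grip":-0.3},{"tx":0,"ty":0,"tz":-0.8,"rx":0,"ry":0,"rz":-1,"grip":-0.3},{"tx":0,"ty":0,"tz":-0.6,"rx":0,"ry":0,"rz":-1,"grip":-0.3},{"tx":0,"ty":0,"tz":-0.1,"rx":0,"ry":0,"rz":-1,"grip":-1}]' 25; python3 go.py 0 -104 112 4 20
```

```text
time_s: 13.47
ee_pos: [0.6435, -0.0161, 0.2341]
eef_rot: [-2.636, -0.135, 1.67]
force: [-0.5, 0.9, 0.6]
grip_width: 0.0618
t 13.47 grasp panel mm [ -0.038 104.625 120.64 ] rel rotvec deg (tool z = cw) [ 0.024 -0.162 74.142] w 0.0618 F(panel) [-0.786  0.826  0.213] M(panel) [-0.036 -0.124 -0.013]
per row t: [-0.175 -0.216  0.011] r: [-0.     0.002 -0.877]
```

```bash
python3 -m pendant '[{"tx":-0.17,"ty":-0.22,"tz":0,"rx":0,"ry":0,"rz":-0.88,"grip":-1},{"tx":-0.17,"ty":-0.22,"tz":0,"rx":0,"ry":0,"rz":-0.88,"grip":-1},{"tx":-0.17,"ty":-0.22,"tz":0,"rx":0,"ry":0,"rz":-0.88,"grip":-1},{"tx":-0.17,"ty":-0.22,"tz":0,"rx":0,"ry":0,"rz":-0.88,"grip":-1},{"tx":-0.17,"ty":-0.22,"tz":0,"rx":0,"ry":0,"rz":-0.88,"grip":-1},{"tx":-0.17,"ty":-0.22,"tz":0,"rx":0,"ry":0,"rz":-0.88,"grip":-1},{"tx":-0.17,"ty":-0.22,"tz":0,"rx":0,"ry":0,"rz":-0.88,"grip":-1},{"tx":-0.17,"ty":-0.22,"tz":0,"rx":0,"ry":0,"rz":-0.88,"grip":-1}]' 25; python3 go.py 0 -104 112 4 10
```

```text
time_s: 14.13
ee_pos: [0.6002, -0.093, 0.2513]
eef_rot: [-2.755, -0.368, 2.16]
force: [0.2, -0.1, 0.4]
grip_width: 0.0938
t 14.13 grasp panel mm [-36.68   22.209 119.517] rel rotvec deg (tool z = cw) [ 0.258  0.126 43.962] w 0.0938 F(panel) [-0.028 -0.04   0.427] M(panel) [-0.054 -0.214 -0.025]
per row t: [-0.216 -0.257  0.019] r: [-0.007 -0.003 -0.999]
```

```bash
python3 -m pendant '[{"tx":-0.21,"ty":-0.26,"tz":0.01,"rx":0,"ry":0,"rz":-1,"grip":-1},{"tx":-0.21,"ty":-0.26,"tz":0.01,"rx":0,"ry":0,"rz":-1,"grip":-1},{"tx":-0.21,"ty":-0.26,"tz":0.01,"rx":0,"ry":0,"rz":-1,"grip":-1},{"tx":-0.21,"ty":-0.26,"tz":0.01,"rx":0,"ry":0,"rz":-1,"grip":-1},{"tx":-0.21,"ty":-0.26,"tz":0.01,"rx":0,"ry":0,"rz":-1,"grip":-1},{"tx":-0.21,"ty":-0.26,"tz":0.01,"rx":0,"ry":0,"rz":-1,"grip":-1},{"tx":-0.21,"ty":-0.26,"tz":0.01,"rx":0,"ry":0,"rz":-1,"grip":-1},{"tx":-0.21,"ty":-0.26,"tz":0.01,"rx":0,"ry":0,"rz":-1,"grip":-1}]' 25; python3 go.py 0 -104 112 4 3
```

```text
time_s: 14.8
ee_pos: [0.5964, -0.2025, 0.2382]
eef_rot: [-3.037, -0.525, 2.798]
force: [0.3, 0.9, -0.4]
grip_width: 0.0937
t 14.80 grasp panel mm [-20.426 -86.633 114.145] rel rotvec deg (tool z = cw) [0.207 0.604 9.934] w 0.0937 F(panel) [ 0.305  0.937 -0.283] M(panel) [ 0.    -0.19   0.014]
per row t: [-0.18  -0.126  0.017] r: [-0.019 -0.05  -0.494]
```

```bash
python3 -m pendant '[{"tx":-0.18,"ty":-0.1,"tz":0.02,"rx":-0.02,"ry":-0.05,"rz":-0.4,"grip":-1},{"tx":-0.18,"ty":-0.05,"tz":0.02,"rx":-0.02,"ry":-0.05,"rz":-0.2,"grip":-1},{"tx":0,"ty":0,"tz":0.02,"rx":0,"ry":0,"rz":0,"grip":-1},{"tx":0,"ty":0,"tz":0.02,"rx":0,"ry":0,"rz":0,"grip":-1}]' 25; python3 go.py 0 -104 38 4 3; sed -i 's/(270,150,130,97)/(230,150,130,97)/' look.py; python3 look.py 6
```

```text
time_s: 15.13
ee_pos: [0.6045, -0.2147, 0.226]
eef_rot: [-3.069, -0.527, 2.853]
force: [0.4, -0.9, -0.4]
grip_width: 0.094
t 15.13 grasp panel mm [ -5.653 -97.259 108.496] rel rotvec deg (tool z = cw) [-0.038  0.428  7.204] w 0.0940 F(panel) [ 0.66  -0.81  -0.035] M(panel) [-0.03  -0.172 -0.027]
per row t: [-0.05  -0.051  0.587] r: [ 0.002 -0.036 -0.267]
```

View pics/top6.png

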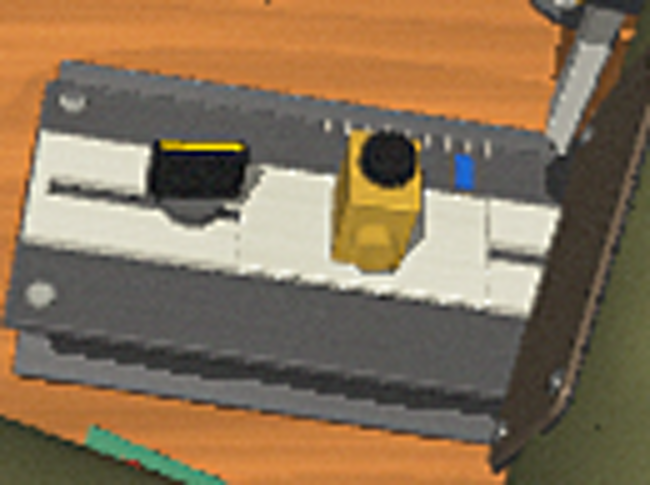

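Left bar now lies across the slope, (160,147)–(243,147). Compute its angle while moving on.

```bash
cat > bar.py <<'E'
import sys
from meas import *
def bar(nm,box):
    im=pickle.load(open(nm+".pkl","rb"))["pixels"].astype(float)
    x,y,w,h=box;b=im[y:y+h,x:x+w];s=(np.minimum(b[...,1],b[...,2])-b[...,0]);m=s>70
    ys,xs=np.nonzero(m);wt=s[m]
    P=np.array([topanel("top",(u+x,v+y),.048)[:2] for u,v in zip(xs,ys)])
    c=np.average(P,axis=0,weights=wt);ev,V=np.linalg.eigh(np.cov((P-c).T,aweights=wt));v=V[:,1]*np.sign(V[0,1])
    print(nm,len(P),"centre",c,"cw angle deg",-np.degrees(np.arctan2(v[1],v[0])),np.sqrt(ev))
if __name__=="__main__": bar(sys.argv[1],[int(a) for a in sys.argv[2:6]])
E
python3 bar.py top6 258 174 26 12
python3 -m pendant '[{"tx":-0.05,"ty":-0.07,"tz":0.4,"rx":0,"ry":-0.04,"rz":-0.3,"grip":-1},{"tx":-0.05,"ty":-0.05,"tz":0.4,"rx":0,"ry":-0.03,"rz":-0.25,"grip":-1},{"tx":-0.02,"ty":-0.02,"tz":0.3,"rx":0,"ry":-0.02,"rz":-0.1,"grip":-0.3},{"tx":0,"ty":0,"tz":0.1,"rx":0,"ry":0,"rz":0,"grip":-0.3},{"tx":0,"ty":0,"tz":0.02,"rx":0,"ry":0,"rz":0,"grip":-0.3}]' 25; python3 go.py 0 -104 38 4 1
```

```text
top6 32 centre [  2.47546843 104.40025229] cw angle deg 80.15850559030504 [ 1.34856641 10.69955931]
time_s: 15.65
ee_pos: [0.5823, -0.2151, 0.1828]
eef_rot: [-3.095, -0.52, 2.908]
force: [1.2, -1.2, -0.2]
grip_width: 0.0773
t 15.65 grasp panel mm [  -2.291 -101.043   60.06 ] rel rotvec deg (tool z = cw) [ 0.097 -0.118  4.526] w 0.0773 F(panel) [ 1.335 -1.002  0.502] M(panel) [ 0.024 -0.242  0.026]
per row t: [-0.066 -0.072  0.552] r: [-0.023  0.03  -0.131]
```

Left knob is at 80.16° = 1.399 rad: home. Carry on down on the right knob.

```bash
python3 -m pendant '[{"tx":-0.05,"ty":-0.06,"tz":0.3,"rx":-0.01,"ry":0.02,"rz":-0.1,"grip":-0.3},{"tx":-0.02,"ty":-0.03,"tz":0.25,"rx":-0.01,"ry":0.01,"rz":0,"grip":-0.3},{"tx":0,"ty":0,"tz":0.08,"rx":0,"ry":0,"rz":0,"grip":-0.3},{"tx":0,"ty":0,"tz":0.02,"rx":0,"ry":0,"rz":0,"grip":-0.3}]' 25; python3 go.py 0 -104 38 4 1
```

```text
time_s: 15.98
ee_pos: [0.5708, -0.217, 0.1585]
eef_rot: [-3.099, -0.52, 2.916]
force: [0.3, 0.9, 0.1]
grip_width: 0.0611
t 15.98 grasp panel mm [   0.226 -104.508   33.438] rel rotvec deg (tool z = cw) [ 0.055 -0.109  4.124] w 0.0611 F(panel) [0.094 0.982 0.199] M(panel) [-0.077 -0.235  0.031]
per row t: [ 0.003  0.01  -0.114] r: [-0.013  0.028 -0.031]
```

```bash
python3 -m pendant '[{"tx":0,"ty":0.01,"tz":-0.12,"rx":0,"ry":0.02,"rz":0,"grip":-0.3},{"tx":0,"ty":0,"tz":0,"rx":0,"ry":0,"rz":0,"grip":-0.3}]' 25; python3 go.py 0 -104 38 4 1; python3 -m pendant '[{"tx":0,"ty":0,"tz":0.01,"rx":0,"ry":0,"rz":0,"grip":1},{"tx":0,"ty":0,"tz":0.01,"rx":0,"ry":0,"rz":0,"grip":1},{"tx":0,"ty":0,"tz":0.01,"rx":0,"ry":0,"rz":0,"grip":1},{"tx":0,"ty":0,"tz":0.01,"rx":0,"ry":0,"rz":0,"grip":1},{"tx":0,"ty":0,"tz":0.01,"rx":0,"ry":0,"rz":0,"grip":1},{"tx":0,"ty":0,"tz":0.01,"rx":0,"ry":0,"rz":0,"grip":1},{"tx":0,"ty":0,"tz":0.01,"rx":0,"ry":0,"rz":0,"grip":1},{"tx":0,"ty":0,"tz":0.01,"rx":0,"ry":0,"rz":0,"grip":1}]' 30;python3 go.py 0 -104 38 4 1
```

```text
time_s: 16.15
ee_pos: [0.5734, -0.217, 0.1629]
eef_rot: [-3.099, -0.522, 2.915]
force: [-0.4, -0.3, 1.2]
grip_width: 0.0611
t 16.15 grasp panel mm [   0.068 -104.082   38.588] rel rotvec deg (tool z = cw) [ 0.043 -0.001  4.144] w 0.0611 F(panel) [-0.898 -0.35   0.824] M(panel) [-0.05  -0.196  0.005]
per row t: [0.002 0.    0.015] r: [-0.011  0.001 -0.036]
time_s: 16.82
ee_pos: [0.5728, -0.2167, 0.1617]
eef_rot: [-3.099, -0.519, 2.916]
force: [2.7, 0.3, 4.6]
grip_width: 0.0114
t 16.82 grasp panel mm [   0.38  -103.931   37.173] rel rotvec deg (tool z = cw) [ 0.069 -0.19   4.146] w 0.0114 F(panel) [-0.036  0.635  5.341] M(panel) [ 0.077 -0.178 -0.006]
per row t: [ 0.003 -0.005 -0.021] r: [-0.016  0.048 -0.037]
```

Gripped. Turn.

```bash
python3 -m pendant '[{"tx":0,"ty":0,"tz":0,"rx":0,"ry":0,"rz":0.6,"grip":1},{"tx":0,"ty":0,"tz":0,"rx":0,"ry":0,"rz":1,"grip":1},{"tx":0,"ty":0,"tz":0,"rx":0,"ry":0,"rz":1,"grip":1},{"tx":0,"ty":0,"tz":0,"rx":0,"ry":0,"rz":1,"grip":1},{"tx":0,"ty":0,"tz":0,"rx":0,"ry":0,"rz":1,"grip":1},{"tx":0,"ty":0,"tz":0,"rx":0,"ry":0,"rz":1,"grip":1},{"tx":0,"ty":0,"tz":0,"rx":0,"ry":0,"rz":1,"grip":1},{"tx":0,"ty":0,"tz":0,"rx":0,"ry":0,"rz":1,"grip":1}]' 30; python3 go.py; python3 -m pendant '[{"tx":0,"ty":0,"tz":0,"rx":0,"ry":0,"rz":1,"grip":1},{"tx":0,"ty":0,"tz":0,"rx":0,"ry":0,"rz":1,"grip":1},{"tx":0,"ty":0,"tz":0,"rx":0,"ry":0,"rz":1,"grip":1},{"tx":0,"ty":0,"tz":0,"rx":0,"ry":0,"rz":1,"grip":1},{"tx":0,"ty":0,"tz":0,"rx":0,"ry":0,"rz":1,"grip":1},{"tx":0,"ty":0,"tz":0,"rx":0,"ry":0,"rz":1,"grip":1},{"tx":0,"ty":0,"tz":0,"rx":0,"ry":0,"rz":1,"grip":1},{"tx":0,"ty":0,"tz":0,"rx":0,"ry":0,"rz":1,"grip":1}]' 30; python3 go.py
```

```text
time_s: 17.48
ee_pos: [0.5729, -0.2164, 0.1617]
eef_rot: [-2.818, -0.414, 2.307]
force: [1.1, 0.3, 1.1]
grip_width: 0.011
t 17.48 grasp panel mm [   0.495 -103.614   37.221] rel rotvec deg (tool z = cw) [-0.012 -0.246 35.732] w 0.0110 F(panel) [0.36  0.452 1.507] M(panel) [ 0.002 -0.219  0.086]
time_s: 18.15
ee_pos: [0.5731, -0.2161, 0.1616]
eef_rot: [-2.651, -0.175, 1.746]
force: [1.6, -0.2, -0.3]
grip_width: 0.011
t 18.15 grasp panel mm [   0.811 -103.33    37.22 ] rel rotvec deg (tool z = cw) [-0.091 -0.304 69.319] w 0.0110 F(panel) [1.585 0.072 0.528] M(panel) [-0.034 -0.081  0.029]
```

```bash
python3 -m pendant '[{"tx":0,"ty":0,"tz":0,"rx":0,"ry":0,"rz":0.8,"grip":1},{"tx":0,"ty":0,"tz":0,"rx":0,"ry":0,"rz":0.8,"grip":1},{"tx":0,"ty":0,"tz":0,"rx":0,"ry":0,"rz":0.6,"grip":1},{"tx":0,"ty":0,"tz":0,"rx":0,"ry":0,"rz":0.6,"grip":1},{"tx":0,"ty":0,"tz":0,"rx":0,"ry":0,"rz":0.6,"grip":1},{"tx":0,"ty":0,"tz":0,"rx":0,"ry":0,"rz":0.5,"grip":1},{"tx":0,"ty":0,"tz":0,"rx":0,"ry":0,"rz":0.5,"grip":1}]' 40; python3 go.py; python3 -m pendant '[{"tx":0,"ty":0,"tz":0,"rx":0,"ry":0,"rz":0,"grip":-0.3},{"tx":0,"ty":0,"tz":0.01,"rx":0,"ry":0,"rz":0,"grip":-0.3},{"tx":0,"ty":0,"tz":0.01,"rx":0,"ry":0,"rz":0,"grip":-0.3},{"tx":0,"ty":0,"tz":0.01,"rx":0,"ry":0,"rz":0,"grip":-0.3},{"tx":0,"ty":0,"tz":-0.6,"rx":0,"ry":0,"rz":-0.2,"grip":-0.3},{"tx":0,"ty":0,"tz":-0.8,"rx":0,"ry":0,"rz":-1,"grip":-0.3},{"tx":0,"ty":0,"tz":-0.8,"rx":0,"ry":0,"rz":-1,"grip":-0.3},{"tx":0,"ty":0,"tz":-0.3,"rx":0,"ry":0,"rz":-1,"grip":-0.3}]' 25; python3 go.py 0 130 150 0 20
```

```text
time_s: 18.73
ee_pos: [0.5733, -0.2159, 0.1615]
eef_rot: [-2.624, -0.017, 1.462]
force: [-0.4, 1.2, 1.0]
grip_width: 0.0117
t 18.73 grasp panel mm [   1.005 -103.228   37.249] rel rotvec deg (tool z = cw) [-0.12  -0.356 87.83 ] w 0.0117 F(panel) [-0.996  1.125  0.567] M(panel) [0.291 0.075 0.886]
time_s: 19.4
ee_pos: [0.6213, -0.2226, 0.2469]
eef_rot: [-2.631, -0.135, 1.664]
force: [-0.3, 0.1, 1.7]
grip_width: 0.0601
t 19.40 grasp panel mm [  -0.393 -102.835  135.391] rel rotvec deg (tool z = cw) [ 0.136  0.134 74.466] w 0.0601 F(panel) [-1.153  0.005  1.327] M(panel) [-0.023 -0.191  0.003]
per row t: [ 0.189  0.249 -0.019] r: [-0.002 -0.002 -0.931]
```

```bash
python3 go.py -150 260 200 40 16
```

```text
t 19.40 grasp panel mm [  -0.393 -102.835  135.391] rel rotvec deg (tool z = cw) [ 0.136  0.134 74.466] w 0.0601 F(panel) [-1.153  0.005  1.327] M(panel) [-0.023 -0.191  0.003]
per row t: [ 0.613  0.111 -0.101] r: [-0.003 -0.001 -0.539]
```

```bash
python3 -m pendant '[{"tx":0.61,"ty":0.11,"tz":-0.2,"rx":0,"ry":0,"rz":-0.54,"grip":-0.3},{"tx":0.61,"ty":0.11,"tz":-0.2,"rx":0,"ry":0,"rz":-0.54,"grip":-0.3},{"tx":0.61,"ty":0.11,"tz":-0.2,"rx":0,"ry":0,"rz":-0.54,"grip":-0.3},{"tx":0.61,"ty":0.11,"tz":-0.1,"rx":0,"ry":0,"rz":-0.54,"grip":-0.3},{"tx":0.61,"ty":0.11,"tz":-0.1,"rx":0,"ry":0,"rz":-0.54,"grip":-0.3},{"tx":0.61,"ty":0.11,"tz":-0.1,"rx":0,"ry":0,"rz":-0.54,"grip":-0.3},{"tx":0.61,"ty":0.11,"tz":-0.1,"rx":0,"ry":0,"rz":-0.54,"grip":-0.3},{"tx":0.61,"ty":0.11,"tz":-0.1,"rx":0,"ry":0,"rz":-0.54,"grip":-0.3}]' 25; python3 go.py; python3 -m pendant '[{"tx":0.61,"ty":0.11,"tz":-0.1,"rx":0,"ry":0,"rz":-0.5,"grip":-0.3},{"tx":0.61,"ty":0.11,"tz":-0.1,"rx":0,"ry":0,"rz":-0.5,"grip":-0.3},{"tx":0.61,"ty":0.11,"tz":-0.1,"rx":0,"ry":0,"rz":-0.5,"grip":-0.3},{"tx":0.61,"ty":0.11,"tz":-0.1,"rx":0,"ry":0,"rz":-0.5,"grip":-0.3},{"tx":0.61,"ty":0.11,"tz":-0.1,"rx":0,"ry":0,"rz":-0.5,"grip":-0.3},{"tx":0.61,"ty":0.11,"tz":-0.1,"rx":0,"ry":0,"rz":-0.5,"grip":-0.3},{"tx":0.3,"ty":0.1,"tz":0,"rx":0,"ry":0,"rz":0,"grip":-0.3},{"tx":0,"ty":0,"tz":0,"rx":0,"ry":0,"rz":0,"grip":-0.3}]' 25; python3 go.py; sed -i 's/(230,150,130,97)/(230,150,170,97)/;s/fx=5,fy=5/fx=4,fy=4/;s/"side":(240,170,130,110)/"side":(210,160,160,150)/' look.py; python3 look.py 7
```

```text
time_s: 20.07
ee_pos: [0.6312, -0.0275, 0.3087]
eef_rot: [-2.686, -0.288, 1.949]
force: [0.4, -0.8, -0.2]
grip_width: 0.061
t 20.07 grasp panel mm [-47.389  91.938 179.95 ] rel rotvec deg (tool z = cw) [ 0.174  0.608 56.256] w 0.0610 F(panel) [ 0.576 -0.768  0.087] M(panel) [ 0.009 -0.201 -0.028]
time_s: 20.73
ee_pos: [0.5934, 0.1305, 0.3708]
eef_rot: [-2.751, -0.385, 2.169]
force: [0.4, 0.2, 0.6]
grip_width: 0.0606
t 20.73 grasp panel mm [-130.875  242.656  203.832] rel rotvec deg (tool z = cw) [ 0.437  0.947 43.129] w 0.0606 F(panel) [0.003 0.212 0.713] M(panel) [-0.035 -0.219 -0.019]
```

View pics/top7.png

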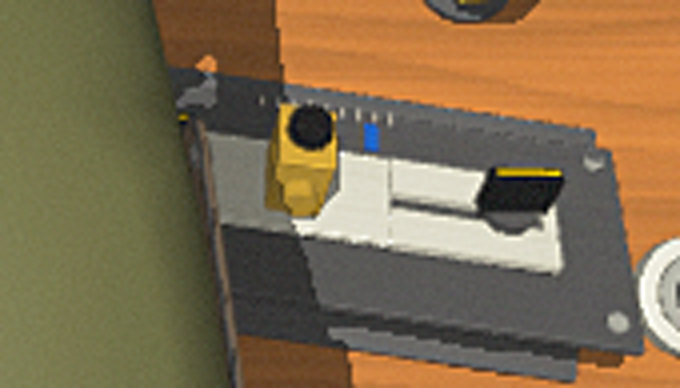

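View pics/side7.png

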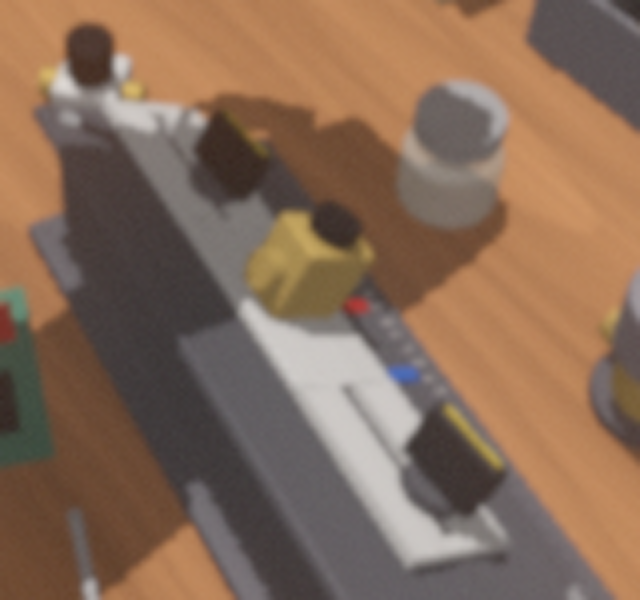

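Both bars now stand across the slope; right bar at top crop (480–562,173), valve cap (311,127). Measure.

```bash
python3 bar.py top7 347 188 28 14
python3 - <<'E'
from rect import *
for a,b in((-28,-20),(-25,-8),(8,18)):
    print(a,b,edge("top7","top",.008,a,b,-134,8))
print("panel",edge("top7","top",0,-25,25,-180))
E
```

```text
top7 32 centre [   2.03744345 -104.25773373] cw angle deg 79.60959311770782 [ 1.45421799 10.88351729]
-28 -20 ([np.float64(-134.48)], (87, 214))
-25 -8 ([np.float64(-134.47)], (88, 213))
8 18 ([np.float64(-129.4)], (88, 40))
panel ([np.float64(-180.35)], (153, 89))
```

```bash
for t in 40 70 100; do sed "s/s>70/s>$t/" bar.py > b2.py; python3 b2.py top6 258 174 26 12; python3 b2.py top7 347 188 28 14; done
python3 - <<'E'
from h import *
# crude compare of bystander areas start vs now
E
python3 - <<'E'
from station import ctrl
import cv2
cv2.imwrite("pics/side8.png",ctrl.camera("side")["pixels"]); o=ctrl.get_obs();print(o["time_s"],o["ee_pos"])
E
```

```text
top6 33 centre [  2.53914088 104.21352121] cw angle deg 79.8955850358245 [ 1.36989819 10.78779459]
top7 33 centre [   2.06665182 -104.479221  ] cw angle deg 79.71592121557362 [ 1.44902497 11.0186558 ]
top6 32 centre [  2.47546843 104.40025229] cw angle deg 80.15850559030504 [ 1.34856641 10.69955931]
top7 32 centre [   2.03744345 -104.25773373] cw angle deg 79.60959311770782 [ 1.45421799 10.88351729]
top6 20 centre [  1.98960607 104.55658935] cw angle deg 81.35806171687099 [ 0.90813281 11.06151297]
top7 26 centre [   1.81040766 -103.93008761] cw angle deg 80.95880595855684 [ 1.37992931 10.05539642]
20.8833 [0.59424962 0.12778429 0.369653  ]
```

View pics/side8.png

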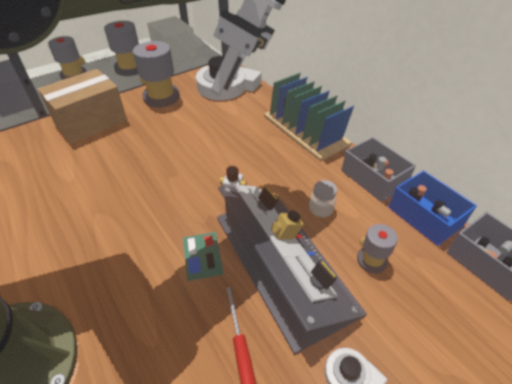

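Both bars measure 80° within noise; bystanders (spare valve, jar, pump, board, screwdriver, blower) are where they were. The arm is clear. Handing in.

```bash
python3 -c "
from station import ctrl;print(ctrl.hand_in())"
```

```text
the job is handed in; nothing more can be done
None
```

I slid the bracket to the red mark, turned both knobs clockwise to their stops, moved the arm clear and handed the job in at about 21 s. The hand-in reports no verdict.

- **Bracket:** after a 0.8 mm correction on a second grip, it measures about 21.85 mm from the middle, against 21.65 mm for the red mark. That is about 0.2 mm off. The plate end had not moved after tightening.
- **Pointer not seen directly:** the valve hides its tip from both cameras, so the bracket position comes from the plate edges and scale ticks in the top picture. Cruder readings (the cap in both views, the gripper) put the bracket up to about 0.6 mm lower.
- **Knobs:** both bars measure about 80° in the pictures, scattering from 79.6° to 81.4° with the threshold, where the stop is 80.2°. The torque rose to 0.8–0.9 N m at the end of each turn, with the jaws starting to slip on the bar, which also points to the stop.
- **Other parts:** in the last side view they stand where they were at the start, judged by eye.
- **Refused calls:** two move calls were refused for bad rows and moved nothing.

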